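# Stow the meter's swing arm and shut its case

## Robot

A 7-joint arm with a two-finger parallel gripper is mounted at the origin on the work surface. World frame = base frame: x ahead of the robot, y to its left, z up, the work surface at z = 0. Lengths are in mm, angles in rad, forces in N, time in s.
With the tool pointing down it reaches from about 425 to 1025 mm from the base axis. Payload 9.4 kg.
Tool frame: the origin (TCP) lies midway between the tips of the shut fingers; the grasp point (between the pads) lies 19 mm behind it (manip.hold_point_z is the distance from the TCP to the grasp point, in mm); z points along the fingers, y is the line along which they close (so a half turn about z gives the same grasp; the last joint's range is limited). The gripper opens to 93 mm and grips with 3 to 60 N. Pads are 15 mm wide; open, the fingers measure 128 mm over their backs; the gripper's body (75 mm by 188 mm) begins 65 mm behind the grasp point.
Start: joints at [1.203, 0.599, -0.003, 1.599, 0.002, 0.943, -0.08], TCP at [207.86, -694.563, 195.518] pointing down, gripper open.
Joint ranges: [-2.57, 2.57], [-0.35, 1.97], [-1.29, 1.29], [0.11, 2.56], [-1.05, 4.19], [0.11, 1.86], [-2.63, 2.63]. Speed limits (rad/s): [2.22, 2.22, 3.01, 3.01, 3.14, 3.14, 3.14].

## Interface

Orientations are given as a unit quaternion [x, y, z, w].
In Python, from plant import manip gives the robot as it stands.
- The arm moves only by the tool carry_out, never from a script. Its argument "rows" is a list of rows, each a list of 7 numbers: the gripper's target within -1 to 1 (fully open at 1, half-way at 0, shut at -1), then the shift along the tool's x, y, z in m, then the turn, a rotation vector about the tool's x, y, z in rad. A call has exactly 10 rows; each row is the pose to reach, as a shift and turn from the pose commanded when the call began, along the tool's axes at that moment; what a row does not reach only later rows make up. A row lasts 1/10 s, in which the tool goes at most 50 mm and 8.59 degrees, less where a joint would pass 70% of its speed; a pose out of reach is approached as far as the arm can. A call with a gripper value outside its range is refused whole. The fingers move at their own pace and stop on an object; "squeeze" is the grip in N (left out, the last holds). Time passes only in rows, so rows that repeat a pose let the fingers close, or fill a call up. It gives the time, the measured TCP pose, the force, the opening and the grip force at its end, in the units of the state.
- manip.get_state(): the state, without advancing time (a new reading comes with each control period).
- manip.get_image(name): name is "scene" or "top" or "wrist"; returns (picture, depth): 420x560x3 uint8, blue, green, red; 420x560 float32, mm along the optical axis (not along the pixel's ray), 0 where there is no reading.
- manip.camera_params(name): a dict with "camera_matrix" (3x3 intrinsics, pixels), "cam_to_world" (4x4, takes a point from camera to world coordinates). Camera axes: x right, y down, z forward; pixel columns grow to the right and rows downward; lengths in mm; the calibration is good to about 2 mm. A picture is of the moment at which its call begins: read the wrist's pose just before it. camera_params takes no time and is no camera call; for the wrist camera it gives the pose at the moment of the call.
- manip.sign_off(): hands the job in; it is judged then, once.
The state is a dict: "time_s": time; "joints": joint angles; "dq": joint speeds; "joint_efforts": joint torques, N m; "tcp_pos": TCP position; "orientation": TCP orientation; "ft_force": force on the tool from outside, world axes, zero at the start; "torque": the same for the moment, N m; "finger_gap": finger opening in mm; "finger_force": force on a finger pad.
Only numpy, scipy, OpenCV 4.12 (cv2) and the standard library are available. Lean on these libraries where they do the work, as an engineer would, in place of code of your own. Each camera call takes 0.05 s, during which the arm holds its last target. There are 200 camera calls.

## Task

Put the portable meter away: pull up the red spring pin on its swung-out arm and park it with a quarter turn so that it stays out by itself, push the arm round over the panel to its stop, then turn the pin back so that it springs fully home and locks the arm. After that press the locked lid stay at its knee to break it, and lower the lid gently until it is fully shut. Leave the cups, bottles and carton around the case standing where they are.

Things in the scene. Friction and masses are not known exactly. Their poses are not given: they have to be found in the camera images.
- meter_case: Portable meter in its case, fixed on the bench. Red-brown tray 300 (x) x 220 (y), grey panel flush with its rim 85 above the bench. Origin: centre of the underside, z up. The lid is hinged along the +y side; the front (latches) faces -y. Arm turret at x -85, y -50; folding lid stay near the +x end (x 130). Other panel fittings are under 12 tall, save a 26 tall stop post behind the stowed arm.
- turret (a point): Axis of the swing arm, on the panel at the height of the arm's underside (95 above the bench). Its axes are those of the case.
- swing_arm (a joint): Angle of the swing arm about its upright turret (rad). 0: swung out, pointing straight over the case's front (-y); grows anticlockwise seen from above; 1.57: stowed along the case's +x over the panel. The stop is at 1.58, where the pin fits its hole. With the pin out it swings with slight friction (about 2 N at the head) and stays where it is left.
- push_face (a point): Point on the side of the arm to push on for stowing, 112 from the turret axis, mid-height. x axis: outward along the arm; y: the way the arm moves when stowed; z up. Grey bar 26 wide, 18 high (95 to 113 above the bench); the round reading head at its end is 48 across, 50 high, centred 150 from the axis, its underside 95 above the bench.
- tee: Red T-handle of the spring pin, on the arm 45 from the turret axis. Bar 46 long (x axis), 12 wide, 16 high; origin: its centre, 148 above the bench when home; z up. Below it a slotted steel sleeve, 27 wide, its top 3 under the bar when home. Home: bar along the arm. Parked: bar across the arm, 12.5 higher, in a rest notch 3.5 deep. The spring pulls it down with 6 N when home, 13 N at the end.
- pin (a joint): Lift of the pin (m). 0: home, arm locked. To park: lift 0.017 to 0.020 (end at 0.021), turn the handle a quarter turn either way, let down: it rests at 0.0125, clear of the plate. To put back: lift 4 to 7 mm more, turn the bar in line with the arm, let down; it springs home if the arm is at its stop. Lying on the plate off the hole it reads about 0.010.
- stay_knee (a point): Centre of the dark round knuckle at the knee of the lid stay, 18 across, 16 long (case x), 184 above the bench while locked; axes then as the case's. The two flat steel links (110 lower, 134 upper) rise from the panel near the front back up to the lid, locked 6 past straight. Press the knuckle down and towards the hinge (case +y): a few N break it; 15 to 40 of travel leaves it broken.
- knee (a joint): Fold of the stay at its knee (rad). 0: locked straight; about 0.1: dead centre; 0.35 and more: broken; 3.1 with the lid shut.
- lid (a joint): Angle of the lid (rad). 0: open, 80 degrees up, as the stay holds it; 1.396: fully shut on the tray. Friction hinge: with the stay broken it stays where it is left until about 0.8 rad, then sinks shut slowly by its own weight (0.7 kg or so).
- lid_hinge (a point): Middle of the lid's hinge line, 88 above the bench on the tray's +y edge. Turns with the lid: its -y runs from the hinge to the free edge, z is the lid's outer normal (up when shut). The lid is a red-brown shell 300 x 220, 80 deep, 5 walls; open, its inside looks to the case's front and its free edge is about 305 above the bench.
- lid_push (a point): Point on the lid's outer face, mid length, 170 from the hinge line, on its face ribs (83 along the lid's outer normal). A good place to push the lid over from behind and to press it shut. Axes as lid_hinge.
- sample_cup: bystander: small stainless cup, 60 across, 62 tall, standing on the bench under the swung-out head; origin at the centre of its underside
- filter_box: bystander: flat white carton, 85 x 85 x 20, on the bench before the case; origin at the centre of its underside
- steel_beaker: bystander: stainless beaker, 80 across, 110 tall; origin at the centre of its underside
- glass_beaker: bystander: glass beaker, 68 across, 85 tall; origin at the centre of its underside
- reagent_jar: bystander: amber jar with black cap, 56 across, 85 tall; origin at the centre of its underside
- wash_bottle: bystander: white bottle with red cap, 64 across, 150 tall; origin at the centre of its underside

How it is judged:
By the outcome, as a careful person would: the job done as asked, in the order asked, and still so for the second after the job is handed in, with the robot touching nothing.
It also fails if it takes over 72 s, if anything falls off the work surface, if the arm or the gripper's body presses on something with over 40 N, if the wrist force passes 120 N, or if a joint passes its speed limit or range.

## Working session

There is one attempt and no reset: what is moved stays moved. The work goes in short steps, Python scripts to look and compute and a tool call to move; the robot and the scene stay as the last step left them, time stands still between calls to the robot, and variables do not carry over. Pictures are saved under pics/ and viewed, at most 10 in all, crops included, and the job is handed in when it is done.

Besides the shell and the picture viewer there is one more tool, called after "Emit:" as name(argument=value, ...), one argument or row to a line, values as JSON. carry_out: Moves the arm, as the interface text tells. Its arguments: {"type":"object","properties":{"rows":{"type":"array","items":{"type":"array","items":{"type":"number"}}},"squeeze":{"type":"number"}},"required":["rows"]}

```bash
mkdir -p pics; ls
cat > h.py <<'E'
import numpy as np, cv2
from plant import manip
from scipy.spatial.transform import Rotation as R
def pts(n):
    P=manip.camera_params(n); im,d=manip.get_image(n)
    K=np.array(P["camera_matrix"]);T=np.array(P["cam_to_world"])
    v,u=np.mgrid[:420,:560]
    c=np.stack([(u-K[0,2])/K[0,0]*d,(v-K[1,2])/K[1,1]*d,d],-1)
    return im,d,c@T[:3,:3].T+T[:3,3]
E
python3 - <<'E'
from h import *
s=manip.get_state();print(s)
ims=[]
for n in("scene","top"):
    im,d,p=pts(n);np.savez(f"pics/{n}.npz",im=im,d=d,p=p)
    cv2.imwrite(f"pics/{n}0.png",cv2.resize(im,(800,600),interpolation=2))
    print(n,manip.camera_params(n))
E
```

```text
pics
{'time_s': 0.0, 'joints': array([ 1.20328458,  0.60011156, -0.00250666,  1.60012246,  0.00178481,
        0.94289063, -0.07977693]), 'dq': array([-9.59213923e-04,  3.15445179e-04, -2.77562989e-04, -1.60506013e-03,
       -8.22745801e-05, -1.99735453e-04, -2.28180775e-03]), 'joint_efforts': array([ 3.74937918e-04, -7.65065360e+01,  1.49689704e+00, -2.52350450e+01,
       -5.24876313e-02,  1.66778569e-02,  2.09497798e-04]), 'tcp_pos': array([ 207.69216435, -694.07379513,  194.67296866]), 'orientation': array([ 9.89443815e-01,  1.44914979e-01, -1.84049424e-04, -7.42551796e-04]), 'ft_force': array([ 0.35707735, -0.57694899,  0.90287676]), 'torque': array([ 0.06877616, -0.02690099,  0.02250477]), 'finger_force': 0.0, 'finger_gap': 92.8446249247895}
scene {'camera_matrix': array([[476.16425875,   0.        , 288.91657724],
       [  0.        , 476.16425875, 211.99979157],
       [  0.        ,   0.        ,   1.        ]]), 'cam_to_world': array([[ 6.84911666e-01,  5.27611834e-01, -5.02515435e-01,
         1.22053478e+03],
       [ 7.28544144e-01, -5.06246246e-01,  4.61452239e-01,
        -5.96229095e+02],
       [-1.09288907e-02, -6.82158699e-01, -7.31122472e-01,
         1.19967546e+03],
       [ 0.00000000e+00,  0.00000000e+00,  0.00000000e+00,
         1.00000000e+00]])}
top {'camera_matrix': array([[438.1385751 ,   0.        , 287.46820574],
       [  0.        , 438.1385751 , 211.8017958 ],
       [  0.        ,   0.        ,   1.        ]]), 'cam_to_world': array([[ 2.09123528e-03, -9.91725064e-01,  1.28362865e-01,
         3.71396386e+02],
       [-9.99946942e-01, -7.79075492e-04,  1.02716283e-02,
         3.70761202e+01],
       [-1.00866268e-02, -1.28377535e-01, -9.91674074e-01,
         1.40853014e+03],
       [ 0.00000000e+00,  0.00000000e+00,  0.00000000e+00,
         1.00000000e+00]])}
```

View pics/scene0.png

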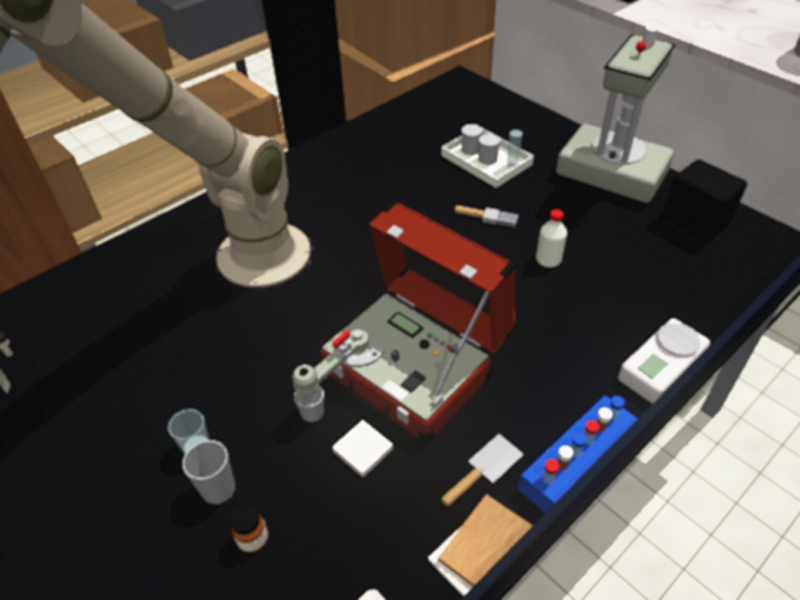

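View pics/top0.png

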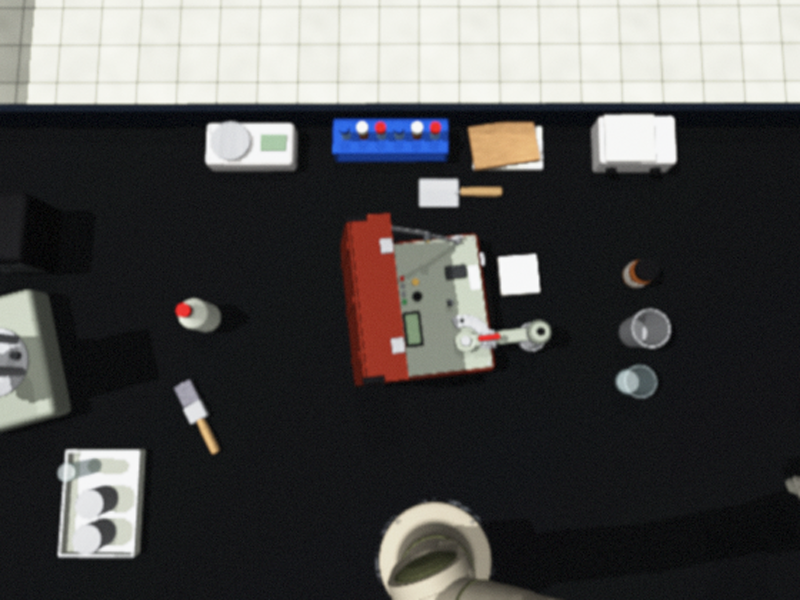

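The scene view shows the case with its lid open, the arm swung out over the cup and the red tee at about (342,338). In the top view the case front faces image right (world -y), the tee is near (489,338), the head near (540,330), and the stay runs along the case's +x side from (390,230) to (465,240).

Run:
```python
from h import *
a=np.load("pics/top.npz");im,p=a["im"],a["p"]
s=560/800
m=np.zeros(im.shape[:2],bool);m[int(215*s):int(385*s),int(385*s):int(560*s)]=1
z=p[...,2]; q=p[m&(z>80)&(z<91)][:,:2].astype(np.float32)
print("panel",len(q),cv2.minAreaRect(q),q.min(0),q.max(0))
hsv=cv2.cvtColor(im,cv2.COLOR_BGR2HSV)
red=((hsv[...,0]<6)|(hsv[...,0]>174))&(hsv[...,1]>150)&(hsv[...,2]>150)
r=p[m&red&(z>145)&(z<165)]
print("tee",len(r),r.mean(0),cv2.minAreaRect(r[:,:2].astype(np.float32)))
m2=m.copy();m2[:, :int(515*s)]=0
h=p[m2&(z>138)&(z<150)];print("head",len(h),h.mean(0),cv2.minEnclosingCircle(h[:,:2].astype(np.float32)))
# front/side edges fit
Q=q
for name,sel,axis in(("front",0,1),("left",1,0),("right",1,0)):
    ks=np.round(Q[:,sel]/6);e=[]
    for k in np.unique(ks):
        w=Q[ks==k]
        if len(w)<5: continue
        i=w[:,axis].argmax() if name=="right" else w[:,axis].argmin(); e.append(w[i])
    e=np.array(e); f=np.polyfit(e[:,sel],e[:,axis],1)
    for _ in range(4):
        rs=np.abs(np.polyval(f,e[:,sel])-e[:,axis]);k=rs<=max(2.5,np.median(rs)*1.5); f=np.polyfit(e[k,sel],e[k,axis],1)
    print(name,f,k.sum(),len(e))
for n in("scene","top"):
    im=np.load(f"pics/{n}.npz")["im"]
    c=im[200:300,215:365] if n=="scene" else im[145:275,235:395]
    cv2.imwrite(f"pics/{n}c.png",cv2.resize(c,None,fx=5,fy=4.6 if 0 else 4.6,interpolation=2) if 0 else cv2.resize(c,None,fx=4.6,fy=4.6,interpolation=2))
```

```text
panel 4387 ((540.1991577148438, -21.090843200683594), (292.34661865234375, 188.8533935546875), 6.703769207000732) [ 390.71655 -120.36994] [692.6052   86.45105]
tee 42 [ 464.49618746 -106.49689115  155.25012937] ((464.41650390625, -106.06876373291016), (8.110326766967773, 40.72420883178711), 6.445945739746094)
head 165 [ 478.23259219 -209.45095139  143.53337275] ((478.3780517578125, -210.16029357910156), 22.526662826538086)
front [ 1.25987121e-01 -1.73025460e+02] 31 51
left [-1.14743799e-01  3.95412492e+02] 20 35
right [-1.86079142e-02  6.76741848e+02] 21 35
```

View pics/topc.png

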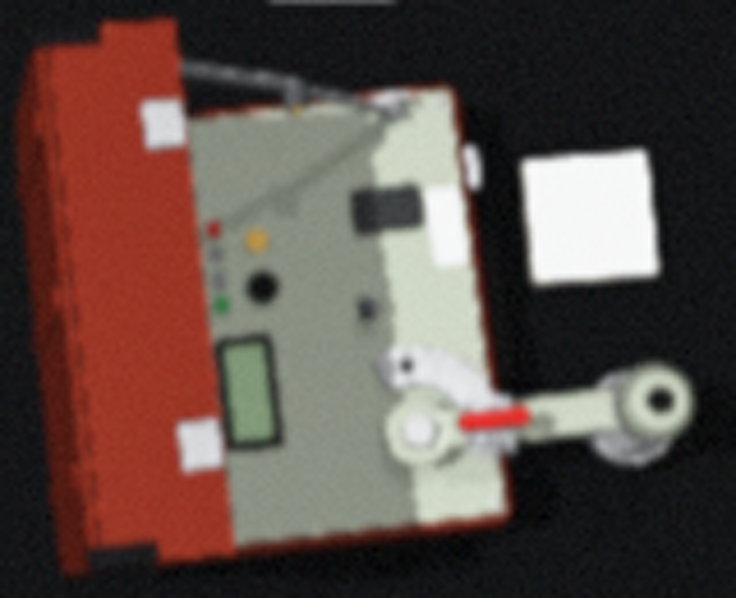

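The crop shows the tee bar at crop (494,418), the head at (655,400), the knuckle at about (292,95) and the stay foot at (400,105). The tee-to-head distance measures 105 mm as it should, and the yaw is about 6.9°. Next I move over the tee and look with the wrist camera.

```bash
cat >> h.py <<'E'
import json,os
YAW=0.12
def down(th): # tool y at world angle th, pointing down
    y=np.array([np.cos(th),np.sin(th),0]);z=np.array([0,0,-1.]);return R.from_matrix(np.stack([np.cross(y,z),y,z],1))
def cmd():
    if os.path.exists("cmd.json"):
        c=json.load(open("cmd.json"));return np.array(c["p"]),R.from_quat(c["q"])
    return np.array([207.86,-694.563,195.518]),R.from_quat(manip.get_state()["orientation"])
def plan(wps):
    """wps: (grip,pos,Rot,nrows); prints rows of consecutive calls"""
    from scipy.spatial.transform import Slerp
    p,q=cmd();p0,q0=p,q;rows=[];seq=[]
    for g,pt,rt,n in wps:
        sl=Slerp([0,1],R.concatenate([q,rt]))
        for k in range(1,n+1): seq.append((g,p+(np.array(pt)-p)*k/n,sl(k/n)))
        p,q=np.array(pt),rt
    while len(seq)%10: seq.append(seq[-1])
    for i in range(0,len(seq),10):
        out=[]
        for g,pt,rt in seq[i:i+10]:
            d=np.round(q0.inv().apply(pt-p0)/1000,4);w=np.round((q0.inv()*rt).as_rotvec(),3)
            out.append([g,*(d+0.).tolist(),*(w+0.).tolist()])
        print(json.dumps(out).replace(" ",""))
        p0=p0+q0.apply(d*1000);q0=q0*R.from_rotvec(w)
    json.dump(dict(p=p0.tolist(),q=q0.as_quat().tolist()),open("cmd.json","w"))
def case(x,y,z,c=(537.4,-1.6)):
    return np.array([c[0]+x*np.cos(YAW)-y*np.sin(YAW),c[1]+x*np.sin(YAW)+y*np.cos(YAW),z])
E
python3 - <<'E'
from h import *
plan([(0,(464,-106,240),down(.12),20)])
a=np.load("pics/top.npz");p=a["p"]
z=p[165-3:165+6,290:306]
print(np.round(z[...,2]).astype(int))
b=np.load("pics/scene.npz");q=b["p"].reshape(-1,3);q=np.vstack([q,p.reshape(-1,3)])
c=(q[:,:2]-[537.4,-1.6])@np.array([[np.cos(.12),-np.sin(.12)],[np.sin(.12),np.cos(.12)]])
s=(abs(c[:,0]-130)<16)&(q[:,2]>100)&(q[:,2]<260)&(abs(c[:,1])<70)
o=np.argsort(c[s,1]);print(np.round(np.c_[c[s],q[s,2]][o][::2]).astype(int).tolist())
E
```

```text
[[0,0.0207,-0.0245,-0.0022,0.0,0.0,-0.07],[0,0.0414,-0.049,-0.0044,0.0,0.0,-0.14],[0,0.0621,-0.0736,-0.0066,0.0,0.0,-0.21],[0,0.0828,-0.0981,-0.0088,0.0,0.0,-0.28],[0,0.1035,-0.1226,-0.011,0.0,0.0,-0.35],[0,0.1242,-0.1471,-0.0132,0.0,0.0,-0.42],[0,0.145,-0.1717,-0.0154,0.0,0.0,-0.49],[0,0.1657,-0.1962,-0.0175,0.0,0.0,-0.56],[0,0.1864,-0.2207,-0.0197,-0.001,0.0,-0.63],[0,0.2071,-0.2452,-0.0219,-0.001,0.0,-0.7]]
[[0,0.0316,-0.0054,-0.0022,0.0,0.0,-0.07],[0,0.0633,-0.0109,-0.0045,0.0,0.0,-0.14],[0,0.0949,-0.0163,-0.0067,0.0,0.0,-0.21],[0,0.1265,-0.0217,-0.0089,0.0,0.0,-0.28],[0,0.1582,-0.0271,-0.0111,0.0,0.0,-0.35],[0,0.1898,-0.0325,-0.0133,0.0,0.0,-0.42],[0,0.2214,-0.0379,-0.0155,0.0,0.0,-0.49],[0,0.2531,-0.0433,-0.0177,0.0,0.0,-0.56],[0,0.2847,-0.0487,-0.0199,0.0,0.0,-0.63],[0,0.3164,-0.0542,-0.0221,0.0,0.0,-0.7]]
[[ 209  212  210  204  205  204  204  196  194  196  192  182   -1    1
     4   -2]
 [   2  198  197  192  191  189  193  195  193  193  195  189   -2   -5
     4   -4]
 [  -1   -5    6   -2   -3    0  191  193  194  192  194  189  181  180
   172    0]
 [  -2    0   -1   -
[... 3106 characters left out ...]
7, 31, 214], [134, 31, 225], [139, 32, 210], [134, 34, 226], [137, 35, 215], [136, 36, 225], [138, 36, 231], [134, 37, 226], [138, 37, 225], [138, 37, 217], [135, 39, 232], [133, 40, 221], [139, 40, 227], [139, 42, 218], [138, 42, 221], [134, 42, 217], [135, 45, 234], [133, 45, 232], [137, 47, 233], [135, 48, 240], [136, 48, 239], [139, 49, 237], [138, 49, 244], [138, 50, 230], [134, 51, 232], [140, 51, 247], [136, 53, 246], [133, 53, 236], [138, 54, 240], [137, 55, 246], [134, 56, 234], [139, 57, 241], [136, 58, 226], [134, 58, 247], [134, 59, 235], [139, 60, 259], [140, 60, 243], [135, 61, 256], [133, 61, 240], [140, 64, 253], [139, 64, 259], [135, 66, 258], [133, 66, 256], [134, 69, 251]]
```

Emit:
carry_out(
  rows=[
    [0,0.0207,-0.0245,-0.0022,0,0,-0.07],
    [0,0.0414,-0.049,-0.0044,0,0,-0.14],
    [0,0.0621,-0.0736,-0.0066,0,0,-0.21],
    [0,0.0828,-0.0981,-0.0088,0,0,-0.28],
    [0,0.1035,-0.1226,-0.011,0,0,-0.35],
    [0,0.1242,-0.1471,-0.0132,0,0,-0.42],
    [0,0.145,-0.1717,-0.0154,0,0,-0.49],
    [0,0.1657,-0.1962,-0.0175,0,0,-0.56],
    [0,0.1864,-0.2207,-0.0197,-0.001,0,-0.63],
    [0,0.2071,-0.2452,-0.0219,-0.001,0,-0.7],
  ],
  squeeze=40,
)

```text
time_s: 1.1
tcp_pos: [336.1, -398.9, 217.3]
orientation: [0.879, 0.477, -0.0, 0.0]
ft_force: [1.0, -0.3, 0.7]
finger_gap: 46.3
finger_force: 0.0
```

Emit:
carry_out(
  rows=[
    [0,0.0316,-0.0054,-0.0022,0,0,-0.07],
    [0,0.0633,-0.0109,-0.0045,0,0,-0.14],
    [0,0.0949,-0.0163,-0.0067,0,0,-0.21],
    [0,0.1265,-0.0217,-0.0089,0,0,-0.28],
    [0,0.1582,-0.0271,-0.0111,0,0,-0.35],
    [0,0.1898,-0.0325,-0.0133,0,0,-0.42],
    [0,0.2214,-0.0379,-0.0155,0,0,-0.49],
    [0,0.2531,-0.0433,-0.0177,0,0,-0.56],
    [0,0.2847,-0.0487,-0.0199,0,0,-0.63],
    [0,0.3164,-0.0542,-0.0221,0,0,-0.7],
  ],
)

```text
time_s: 2.1
tcp_pos: [464.2, -104.7, 239.4]
orientation: [0.662, 0.749, -0.0, 0.0]
ft_force: [-0.6, 0.3, -0.5]
finger_gap: 46.5
finger_force: 0.0
```

Run:
```python
from h import *
s=manip.get_state();print(s["time_s"],s["tcp_pos"],s["joints"],down(.12).inv().__mul__(R.from_quat(s["orientation"])).as_rotvec())
im,d,p=pts("wrist");np.savez("pics/w1.npz",im=im,d=d,p=p);cv2.imwrite("pics/w1.png",im)
hsv=cv2.cvtColor(im,cv2.COLOR_BGR2HSV);z=p[...,2]
red=((hsv[...,0]<6)|(hsv[...,0]>174))&(hsv[...,1]>150)&(z>145)&(z<165)
r=p[red];print(len(r),r.mean(0),cv2.minAreaRect(r[:,:2].astype(np.float32)))
```

```text
2.1 [ 464.1563848  -104.7285146   239.36203793] [ 0.5171847   0.28118915 -0.51932993  2.07856808  0.18966891  0.82602496
  0.00833628] [-0.00020188 -0.00094095 -0.00274587]
781 [ 467.41042993 -104.58552038  156.05056145] ((467.85467529296875, -105.39787292480469), (10.820908546447754, 44.6078987121582), 6.988516807556152)
```

View pics/w1.png

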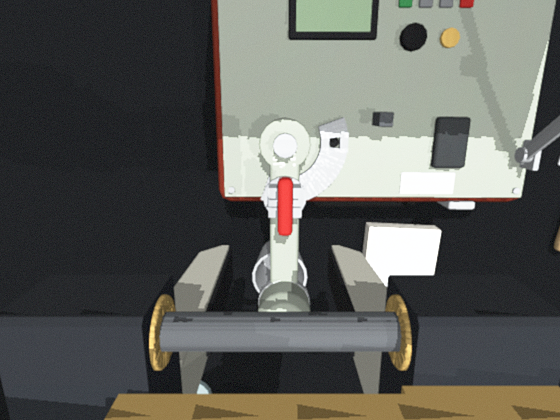

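The wrist view shows the red bar at (285,206) in line with the arm and the turret at (285,146). That puts the tee at about (466.5,-105.3). I descend and grip.

```bash
sed -i 's/c=(537.4,-1.6)/c=(539.2,-0.9)/' h.py
python3 - <<'E'
from h import *
d=down(.122)
plan([(0,(466.5,-106,141),d,5),(-1,(466.5,-106,141),d,5)])
E
```

```text
[[0,-0.0001,0.0005,0.0198,0.0,0.0,0.0],[0,-0.0002,0.001,0.0396,0.0,0.0,-0.001],[0,-0.0002,0.0015,0.0594,0.0,0.0,-0.001],[0,-0.0003,0.002,0.0792,0.0,0.0,-0.002],[0,-0.0004,0.0025,0.099,0.0,0.0,-0.002],[-1,-0.0004,0.0025,0.099,0.0,0.0,-0.002],[-1,-0.0004,0.0025,0.099,0.0,0.0,-0.002],[-1,-0.0004,0.0025,0.099,0.0,0.0,-0.002],[-1,-0.0004,0.0025,0.099,0.0,0.0,-0.002],[-1,-0.0004,0.0025,0.099,0.0,0.0,-0.002]]
```

Emit:
carry_out(
  rows=[
    [0,-0.0001,0.0005,0.0198,0,0,0],
    [0,-0.0002,0.001,0.0396,0,0,-0.001],
    [0,-0.0002,0.0015,0.0594,0,0,-0.001],
    [0,-0.0003,0.002,0.0792,0,0,-0.002],
    [0,-0.0004,0.0025,0.099,0,0,-0.002],
    [-1,-0.0004,0.0025,0.099,0,0,-0.002],
    [-1,-0.0004,0.0025,0.099,0,0,-0.002],
    [-1,-0.0004,0.0025,0.099,0,0,-0.002],
    [-1,-0.0004,0.0025,0.099,0,0,-0.002],
    [-1,-0.0004,0.0025,0.099,0,0,-0.002],
  ],
  squeeze=40,
)

```text
time_s: 3.15
tcp_pos: [466.9, -106.2, 141.1]
orientation: [0.663, 0.749, 0.0, 0.001]
ft_force: [0.0, -0.6, 0.2]
finger_gap: 11.5
finger_force: 0.0
```

Emit:
carry_out(
  rows=[
    [-1,0,0,0,0,0,0],
    [-1,0,0,0,0,0,0],
    [-1,0,0,0,0,0,0],
    [-1,0,0,-0.003,0,0,0],
    [-1,0,0,-0.006,0,0,0],
    [-1,0,0,-0.009,0,0,0],
    [-1,0,0,-0.012,0,0,0],
    [-1,0,0,-0.015,0,0,0],
    [-1,0,0,-0.0185,0,0,0],
    [-1,0,0,-0.0185,0,0,0],
  ],
  squeeze=50,
)

```text
time_s: 4.15
tcp_pos: [466.8, -106.1, 159.3]
orientation: [0.663, 0.749, 0.0, 0.001]
ft_force: [-0.7, 0.6, -0.6]
finger_gap: 0.5
finger_force: 0.0
```

Run:
```python
from h import *
s=manip.get_state();print(s["tcp_pos"],s["ft_force"],s["torque"],s["finger_gap"],s["finger_force"],s["joints"])
im,d,p=pts("wrist")
hsv=cv2.cvtColor(im,cv2.COLOR_BGR2HSV);red=((hsv[...,0]<6)|(hsv[...,0]>174))&(hsv[...,1]>150)
r=p[red&(p[...,2]>130)&(p[...,2]<200)];print(len(r), np.median(r,0) if len(r) else 0)
cv2.imwrite("pics/w2.png",im)
```

```text
[ 466.83044538 -106.09154091  159.33603065] [-0.66257784  0.61577495 -0.64789097] [-0.0099108  -0.1142511  -0.01217936] 0.5435764191067014 0.0 [ 0.45806444  0.39316866 -0.46857959  2.16843644  0.29611488  0.63854208
 -0.09737704]
952 [466.28190979 -95.50821877 156.19830822]
```

View pics/w2.png

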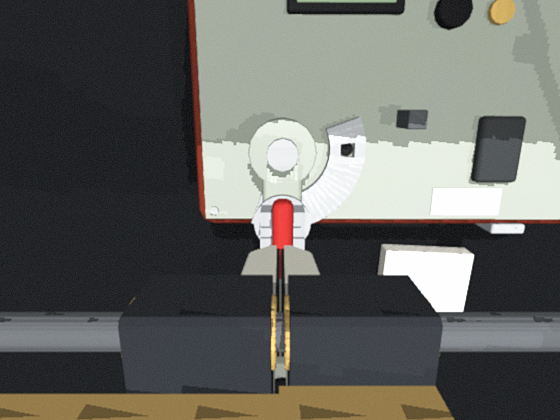

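The fingers have shut just above the bar, so it slipped out of the tapered tips. An end-to-end grip, straddling the sleeve, would let the fingers go deeper. I'll check the height around the turret and the sleeve first.

Run:
```python
from h import *
im,d,p=pts("wrist")
def prof(p,off):
    Q=p.reshape(-1,3);Q=Q[Q[:,2]>60];c=(Q[:,:2]-[466.5,-105.3]);u=np.array([np.sin(.122),-np.cos(.122)]);v=np.array([np.cos(.122),np.sin(.122)])
    a,b=c@u,c@v
    for k in range(-70,60,5):
        s=(abs(b-off)<4)&(abs(a-k)<2.5);print(k,s.sum(),np.round(np.percentile(Q[s,2],[10,50,95])) if s.sum() else "",end="; ")
    print()
w=np.load("pics/w1.npz")["p"]
prof(w,0);prof(w,9);prof(w,-9);prof(p,0)
# finger tip geometry in tool frame
T=R.from_quat(manip.get_state()["orientation"]);t=manip.get_state()["tcp_pos"]
for nm,P,t0 in(("w1",w,np.array([464.16,-104.73,239.36])),("now",p,t)):
    q=T.inv().apply(P.reshape(-1,3)-t0);s=(abs(q[:,0])<30)&(abs(q[:,1])<70)&(q[:,2]>-60)&(q[:,2]<5)
    q=q[s];
    for k in range(-60,5,5):
        e=q[abs(q[:,2]-k)<2.5]
        if len(e): print(nm,k,len(e),np.round(np.r_[e[:,0].min(),e[:,0].max(),np.percentile(abs(e[:,1]),[1,99])],1))
```

```text
-70 982 [429. 429. 429.]; -65 63 [ 85. 112. 115.]; -60 54 [113. 114. 115.]; -55 64 [113. 114. 126.]; -50 66 [125. 126. 127.]; -45 64 [125. 126. 127.]; -40 60 [125. 126. 127.]; -35 38 [114. 125. 127.]; -30 1266 [361. 364. 366.]; -25 902 [364. 374. 379.]; -20 888 [155. 376. 379.]; -15 76 [155. 156. 158.]; -10 60 [156. 156. 158.]; -5 64 [156. 157. 158.]; 0 64 [156. 157. 157.]; 5 61 [156. 157. 158.]; 10 62 [155. 156. 158.]; 15 63 [155. 156. 158.]; 20 54 [155. 156. 157.]; 25 6 [153. 153. 154.]; 30 0 ; 35 2 [114. 114. 114.]; 40 45 [113. 114. 115.]; 45 45 [113. 114. 115.]; 50 48 [113. 113. 115.]; 55 44 [113. 114. 115.]; 
-70 45 [84. 86. 87.]; -65 58 [ 85.  86. 114.]; -60 54 [112. 114. 115.]; -55 56 [113. 114. 115.]; -50 61 [113. 115. 127.]; -45 57 [114. 125. 127.]; -40 51 [113. 125. 126.]; -35 46 [113. 114. 125.]; -30 1279 [361. 364. 366.]; -25 956 [364. 374. 379.]; -20 776 [373. 376. 379.]; -15 64 [113. 118. 156.]; -10 88 [120. 137. 156.]; -5 55 [137. 138. 156.]; 0 49 [133. 134. 156.]; 5 61 [133. 137. 156.]; 10 47 [137. 137. 156.]; 15 19 [137. 154. 156.]; 20 26 [113. 115. 156.]; 25 32 [112
[... 1205 characters left out ...]
4.]; 10 42 [196. 243. 251.]; 15 0 ; 20 0 ; 25 0 ; 30 0 ; 35 0 ; 40 0 ; 45 1 [115. 115. 115.]; 50 13 [113. 114. 115.]; 55 12 [113. 114. 114.]; 
w1 -60 299 [-5.5  9.4 22.7 38.6]
w1 -55 565 [-7.7  9.4 22.6 38.4]
w1 -50 513 [-8.2  9.3 22.7 38.1]
w1 -45 451 [-8.1  9.5 22.6 37.7]
w1 -40 414 [-8.3  9.3 22.6 37.6]
w1 -35 355 [-8.3  9.3 22.5 37.2]
w1 -30 294 [-8.2  9.3 22.6 35.6]
w1 -25 166 [-8.6  9.2 22.6 31. ]
now -60 42 [6.7 9.2 0.2 3.3]
now -55 374 [ 6.6  9.4  0.5 15.6]
now -50 369 [ 6.7  9.4  0.2 15.4]
now -45 324 [ 6.6  9.4  0.3 15.2]
now -40 289 [ 6.6  9.5  0.2 14.8]
now -35 245 [ 6.8  9.2  0.4 14.6]
now -30 252 [-7.6  9.3  0.2 12.6]
now -25 88 [4.7 9.2 0.2 8.3]
now 0 339 [-2.3 21.5  0.2  5.2]
```

Run:
```python
from h import *
print(manip.hold_point_z, [a for a in dir(manip) if a[0]!='_'])
P=manip.camera_params("wrist");s=manip.get_state();T=R.from_quat(s["orientation"])
C=np.array(P["cam_to_world"]);print("cam in tool",T.inv().apply(C[:3,3]-s["tcp_pos"]),"axis",T.inv().apply(C[:3,2]),"f",P["camera_matrix"][0,0])
im,d,p=pts("wrist");q=T.inv().apply((p-s["tcp_pos"]).reshape(-1,3)).reshape(p.shape)
for v in range(236,285,3): print(v,[np.round(q[v,u],0).astype(int).tolist() for u in (255,270,280,290,305)])
print(q[:,:,2].shape)
```

```text
18.8 ['IKError', 'camera_params', 'get_image', 'get_state', 'hold_point_z', 'sign_off']
cam in tool [  71.09970457   -0.36741632 -189.9640526 ] axis [-2.59502400e-01  3.67704541e-05  9.65742462e-01] f 368.43084845692505
236 [[-50, -25, 158], [-4, -6, 25], [4, 0, 2], [4, 5, 3], [-9, 16, 41]]
239 [[-54, -25, 159], [-5, -6, 22], [2, 0, 2], [2, 5, 3], [-53, 25, 158]]
242 [[-57, -25, 159], [-6, -6, 21], [1, 0, 2], [0, 5, 3], [-57, 25, 159]]
245 [[-60, -25, 158], [9, -5, -26], [-2, 0, 4], [9, 4, -26], [-60, 25, 159]]
248 [[-63, -25, 158], [9, -5, -28], [7, 0, -24], [9, 4, -28], [-63, 25, 158]]
251 [[8, -12, -31], [9, -5, -33], [7, 0, -26], [8, 4, -31], [9, 11, -32]]
254 [[8, -12, -35], [9, -5, -36], [5, 0, -28], [9, 4, -36], [8, 11, -35]]
257 [[9, -11, -39], [8, -5, -38], [4, 0, -29], [9, 4, -39], [9, 11, -39]]
260 [[9, -11, -43], [9, -5, -44], [3, 0, -28], [9, 4, -42], [8, 11, -42]]
263 [[9, -11, -46], [9, -5, -46], [1, 0, -29], [9, 4, -46], [9, 10, -46]]
266 [[9, -11, -49], [8, -4, -48], [0, 0, -29], [8, 4, -48], [9, 10, -49]]
269 [[9, -10, -53], [8, -4, -51], [-2, 0, -29], [9, 4, -52], [8, 10, -51]]
272 [[9, -10, -56], [9, -4, -55], [-3, 0, -30], [8, 4, -54], [9, 10, -55]]
275 [[36, -6, -114], [36, -3, -115], [-4, 0, -30], [36, 2, -115], [35, 5, -114]]
278 [[36, -6, -117], [35, -3, -116], [-6, 0, -30], [35, 2, -115], [35, 5, -115]]
281 [[36, -6, -118], [35, -3, -117], [-7, 0, -31], [36, 2, -118], [35, 5, -116]]
284 [[35, -6, -119], [36, -2, -119], [-47, 0, 46], [35, 2, -118], [36, 5, -119]]
(420, 560)
```

The depth data puts the finger ends about 24 mm behind the stated TCP, which would explain the missed grasp. I'll probe gently with the shut fingers to settle it.

Emit:
carry_out(
  rows=[
    [-1,0,0,0.001,0,0,0],
    [-1,0,0,0.002,0,0,0],
    [-1,0,0,0.003,0,0,0],
    [-1,0,0,0.004,0,0,0],
    [-1,0,0,0.005,0,0,0],
    [-1,0,0,0.0055,0,0,0],
    [-1,0,0,0.006,0,0,0],
    [-1,0,0,0.0065,0,0,0],
    [-1,0,0,0.007,0,0,0],
    [-1,0,0,0.007,0,0,0],
  ],
)

```text
time_s: 5.3
tcp_pos: [466.6, -106.1, 151.8]
orientation: [0.663, 0.749, -0.0, 0.0]
ft_force: [-0.3, 0.4, 0.5]
finger_gap: 0.2
finger_force: 0.0
```

Emit:
carry_out(
  rows=[
    [0,0,0,0,0,0,0],
    [0,0,0,0,0,0,0],
    [0,0,0,0,0,0,0],
    [0,0,0,0,0,0,0],
    [0,0,0,0.009,0,0,0],
    [0,0,0,0.018,0,0,0],
    [0,0,0,0.027,0,0,0],
    [0,0,0,0.0325,0,0,0],
    [-1,0,0,0.0325,0,0,0],
    [-1,0,0,0.0325,0,0,0],
  ],
  squeeze=50,
)

```text
time_s: 6.3
tcp_pos: [466.6, -106.0, 119.1]
orientation: [0.663, 0.749, -0.0, 0.0]
ft_force: [0.2, 0.2, 0.3]
finger_gap: 34.7
finger_force: 0.0
```

Emit:
carry_out(
  rows=[
    [-1,0,0,0,0,0,0],
    [-1,0,0,0,0,0,0],
    [-1,0,0,0,0,0,0],
    [-1,0,0,0,0,0,0],
    [-1,0,0,0,0,0,0],
    [-1,0,0,0,0,0,0],
    [-1,0,0,0,0,0,0],
    [-1,0,0,0,0,0,0],
    [-1,0,0,0,0,0,0],
    [-1,0,0,0,0,0,0],
  ],
  squeeze=50,
)

```text
time_s: 7.3
tcp_pos: [467.4, -106.0, 119.6]
orientation: [0.663, 0.749, 0.0, 0.001]
ft_force: [5.4, -0.5, 4.7]
finger_gap: 11.5
finger_force: 50.0
```

Emit:
carry_out(
  rows=[
    [-1,0,0.001,0,0,0,0],
    [-1,0,0.001,-0.003,0,0,0],
    [-1,0,0.001,-0.006,0,0,0],
    [-1,0,0.001,-0.009,0,0,0],
    [-1,0,0.001,-0.012,0,0,0],
    [-1,0,0.001,-0.015,0,0,0],
    [-1,0,0.001,-0.0185,0,0,0],
    [-1,0,0.001,-0.019,0,0,0],
    [-1,0,0.001,-0.019,0,0,0],
    [-1,0,0.001,-0.019,0,0,0],
  ],
)

```text
time_s: 8.3
tcp_pos: [467.2, -106.0, 137.5]
orientation: [0.663, 0.749, -0.0, -0.0]
ft_force: [7.1, -0.0, -12.1]
finger_gap: 11.4
finger_force: 50.0
```

Emit:
carry_out(
  rows=[
    [-1,0,0,-0.0003,0,0,0.14],
    [-1,0,0,-0.0005,0,0,0.28],
    [-1,0,0,-0.0005,0,0,0.42],
    [-1,0,0,-0.0005,0,0,0.56],
    [-1,0,0,-0.0005,0,0,0.7],
    [-1,0,0,-0.0005,0,0,0.84],
    [-1,0,0,-0.0005,0,0,0.98],
    [-1,0,0,-0.0005,0,0,1.12],
    [-1,0,0,-0.0005,0,0,1.26],
    [-1,0,0,-0.0005,0,0,1.4],
  ],
)

```text
time_s: 9.3
tcp_pos: [466.8, -105.8, 137.8]
orientation: [0.99, 0.143, -0.001, 0.0]
ft_force: [5.3, -0.3, -12.7]
finger_gap: 11.3
finger_force: 50.0
```

Emit:
carry_out(
  rows=[
    [-1,0,0,0,0,0,0.08],
    [-1,0,0,0,0,0,0.17],
    [-1,0,0,0,0,0,0.17],
    [-1,0,0,0,0,0,0.17],
    [-1,0,0,0.002,0,0,0.17],
    [-1,0,0,0.004,0,0,0.17],
    [-1,0,0,0.006,0,0,0.17],
    [-1,0,0,0.007,0,0,0.17],
    [-1,0,0,0.007,0,0,0.17],
    [-1,0,0,0.007,0,0,0.17],
  ],
)

```text
time_s: 10.3
tcp_pos: [467.0, -105.8, 131.9]
orientation: [0.998, 0.061, -0.0, 0.0]
ft_force: [3.0, 0.9, 3.6]
finger_gap: 11.5
finger_force: 50.0
```

Run:
```python
from h import *
s=manip.get_state();print(s["tcp_pos"],s["ft_force"],s["torque"],s["joints"],R.from_quat(s["orientation"]).as_matrix()[:,1])
```

```text
[ 467.02594076 -105.78711188  131.85241589] [2.96138006 0.93135759 3.60905536] [ 0.31522549 -0.51638473 -0.04085681] [ 1.01063431e-01  4.06115312e-01  3.71227328e-03  2.21488414e+00
 -2.02566124e-03  5.20965915e-01 -1.34199740e+00] [ 1.22261194e-01 -9.92497893e-01  3.63402444e-04]
```

```bash
cat >> h.py <<'E'
TUR=np.array([461.8,-60.9])
def arc(phi,r=112,off=26,z=79):
    f=phi+.122;return np.r_[TUR+r*np.array([np.sin(f),-np.cos(f)])-off*np.array([np.cos(f),np.sin(f)]),z],down(f)
E
python3 - <<'E'
from h import *
p=np.array([467.5,-105.9,132.0]);q=R.from_quat(manip.get_state()["orientation"])
json.dump(dict(p=p.tolist(),q=q.as_quat().tolist()),open("cmd.json","w"))
a,r0=arc(0,off=50,z=180);b,_=arc(0,off=50)
w=[(0,p,q,4),(0,p+[0,0,48],q,3),(-1,a,r0,13),(-1,b,r0,4),(-1,arc(0)[0],r0,6)]
for f in np.arange(.08,1.601,.08):w.append((-1,*arc(f),1))
plan(w)
E
```

```text
[[0,0.0,0.0,0.0,0.0,0.0,0.0],[0,0.0,0.0,0.0,0.0,0.0,0.0],[0,0.0,0.0,0.0,0.0,0.0,0.0],[0,0.0,0.0,0.0,0.0,0.0,0.0],[0,0.0,0.0,-0.016,0.0,0.0,0.0],[0,0.0,0.0,-0.032,0.0,0.0,0.0],[0,0.0,0.0,-0.048,0.0,0.0,0.0],[-1,-0.0039,0.0051,-0.048,0.0,0.0,-0.121],[-1,-0.0077,0.0103,-0.048,0.0,0.0,-0.242],[-1,-0.0116,0.0154,-0.048,0.0,0.0,-0.362]]
[[-1,-0.0054,0.0034,0.0,0.0,0.0,-0.121],[-1,-0.0109,0.0068,0.0,0.0,0.0,-0.242],[-1,-0.0163,0.0103,0.0,0.0,0.0,-0.363],[-1,-0.0217,0.0137,0.0,0.0,0.0,-0.484],[-1,-0.0271,0.0171,0.0,0.0,0.0,-0.604],[-1,-0.0326,0.0205,0.0,0.0,0.0,-0.725],[-1,-0.038,0.024,0.0,0.0,0.0,-0.846],[-1,-0.0434,0.0274,0.0,0.0,0.001,-0.967],[-1,-0.0489,0.0308,0.0,0.0,0.001,-1.087],[-1,-0.0543,0.0342,0.0,0.0,0.001,-1.208]]
[[-1,0.0,0.0,0.0253,0.0,0.0,0.0],[-1,0.0,0.0,0.0505,0.0,0.0,0.0],[-1,0.0,0.0,0.0758,0.0,0.0,0.0],[-1,-0.0001,0.0,0.101,0.0,0.0,0.0],[-1,-0.0001,0.004,0.101,0.0,0.0,0.0],[-1,-0.0001,0.008,0.101,0.0,0.0,0.0],[-1,-0.0001,0.012,0.101,0.0,0.0,0.0],[-1,-0.0001,0.016,0.101,0.0,0.0,0.0],[-1,-0.0001,0.02,0.101,0.0,0.0,0.0],[-1,-0.0001,0.024,0.101,0.0,0.0,0.0]]
[[-1,-0.0017,0.0091,0.0,0.0,0.0,-0.08],[-1,-0.0027,0.0182,0.0,0.0,0.0,-0.16],[-1,-0.0029,0.0274,0.0,0.0,0.0,-0.24],[-1,-0.0024,0.0366,0.0001,0.0,0.0,-0.32],[-1,-0.0012,0.0457,0.0001,0.0,0.0,-0.4],[-1,0.0007,0.0547,0.0001,0.0,0.0,-0.48],[-1,0.0034,0.0635,0.0001,0.0,0.0,-0.56],[-1,0.0067,0.0721,0.0001,0.0,0.0,-0.64],[-1,0.0107,0.0803,0.0001,0.0,0.0,-0.72],[-1,0.0154,0.0882,0.0001,0.0,0.0,-0.8]]
[[-1,-0.0018,0.0091,0.0,0.0,0.0,-0.08],[-1,-0.0028,0.0182,0.0,0.0,0.0,-0.16],[-1,-0.003,0.0274,0.0,0.0,0.0,-0.24],[-1,-0.0025,0.0366,0.0,0.0,0.0,-0.32],[-1,-0.0013,0.0457,0.0,0.0,0.0,-0.4],[-1,0.0006,0.0547,0.0,0.0,0.0,-0.48],[-1,0.0033,0.0635,0.0,0.0,0.0,-0.56],[-1,0.0066,0.0721,0.0,0.0,0.0,-0.64],[-1,0.0106,0.0803,0.0,0.0,0.0,-0.72],[-1,0.0153,0.0882,0.0,0.0,0.0,-0.8]]
```

Emit:
carry_out(
  rows=[
    [0,0,0,0,0,0,0],
    [0,0,0,0,0,0,0],
    [0,0,0,0,0,0,0],
    [0,0,0,0,0,0,0],
    [0,0,0,-0.016,0,0,0],
    [0,0,0,-0.032,0,0,0],
    [0,0,0,-0.048,0,0,0],
    [-1,-0.0039,0.0051,-0.048,0,0,-0.121],
    [-1,-0.0077,0.0103,-0.048,0,0,-0.242],
    [-1,-0.0116,0.0154,-0.048,0,0,-0.362],
  ],
)

```text
time_s: 11.3
tcp_pos: [457.6, -122.8, 179.9]
orientation: [0.97, 0.243, 0.0, 0.0]
ft_force: [-0.3, 0.1, -1.0]
finger_gap: 27.2
finger_force: 0.0
```

Emit:
carry_out(
  rows=[
    [-1,-0.0054,0.0034,0,0,0,-0.121],
    [-1,-0.0109,0.0068,0,0,0,-0.242],
    [-1,-0.0163,0.0103,0,0,0,-0.363],
    [-1,-0.0217,0.0137,0,0,0,-0.484],
    [-1,-0.0271,0.0171,0,0,0,-0.604],
    [-1,-0.0326,0.0205,0,0,0,-0.725],
    [-1,-0.038,0.024,0,0,0,-0.846],
    [-1,-0.0434,0.0274,0,0,0.001,-0.967],
    [-1,-0.0489,0.0308,0,0,0.001,-1.087],
    [-1,-0.0543,0.0342,0,0,0.001,-1.208],
  ],
)

```text
time_s: 12.3
tcp_pos: [425.3, -178.4, 179.8]
orientation: [0.661, 0.751, 0.0, 0.0]
ft_force: [-0.4, 0.0, -0.6]
finger_gap: 0.5
finger_force: 0.0
```

Run:
```python
from h import *
s=manip.get_state();print(s["tcp_pos"],s["finger_gap"],s["ft_force"],s["joints"])
im,d,p=pts("wrist");cv2.imwrite("pics/w3.png",im)
hsv=cv2.cvtColor(im,cv2.COLOR_BGR2HSV);red=((hsv[...,0]<6)|(hsv[...,0]>174))&(hsv[...,1]>150)
r=p[red&(p[...,2]>140)&(p[...,2]<190)];print(len(r), np.median(r,0) if len(r) else 0, cv2.minAreaRect(r[:,:2].astype(np.float32)) if len(r) else 0)
```

```text
[ 425.28704226 -178.44709463  179.75887803] 0.4898099656247252 [-0.44734323  0.04889352 -0.57296444] [ 0.58480699  0.33284597 -0.3988042   2.18415245  0.20842919  0.65930166
  0.16704433]
1779 [ 466.24669041 -106.4312261   168.36424115] ((466.49530029296875, -106.55176544189453), (44.96392059326172, 11.545858383178711), 6.505514621734619)
```

View pics/w3.png

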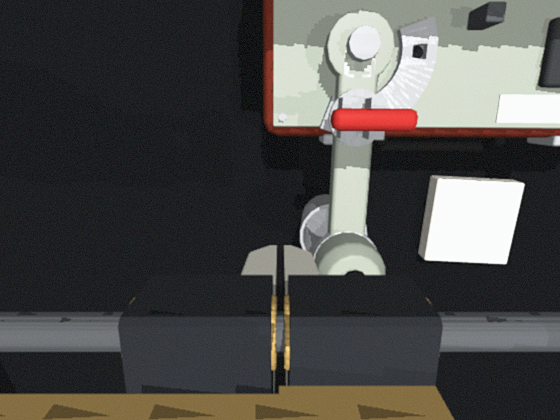

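The pin is parked: the bar lies across the arm at (375,120) with its top at 168.4, i.e. 12.5 higher. Now I push the arm round.

Emit:
carry_out(
  rows=[
    [-1,0,0,0.0253,0,0,0],
    [-1,0,0,0.0505,0,0,0],
    [-1,0,0,0.0758,0,0,0],
    [-1,-0.0001,0,0.101,0,0,0],
    [-1,-0.0001,0.004,0.101,0,0,0],
    [-1,-0.0001,0.008,0.101,0,0,0],
    [-1,-0.0001,0.012,0.101,0,0,0],
    [-1,-0.0001,0.016,0.101,0,0,0],
    [-1,-0.0001,0.02,0.101,0,0,0],
    [-1,-0.0001,0.024,0.101,0,0,0],
  ],
)

```text
time_s: 13.35
tcp_pos: [450.0, -175.6, 79.4]
orientation: [0.663, 0.749, 0.0, 0.001]
ft_force: [-0.8, -0.1, 0.5]
finger_gap: 0.7
finger_force: 0.7
```

Emit:
carry_out(
  rows=[
    [-1,-0.0017,0.0091,0,0,0,-0.08],
    [-1,-0.0027,0.0182,0,0,0,-0.16],
    [-1,-0.0029,0.0274,0,0,0,-0.24],
    [-1,-0.0024,0.0366,0.0001,0,0,-0.32],
    [-1,-0.0012,0.0457,0.0001,0,0,-0.4],
    [-1,0.0007,0.0547,0.0001,0,0,-0.48],
    [-1,0.0034,0.0635,0.0001,0,0,-0.56],
    [-1,0.0067,0.0721,0.0001,0,0,-0.64],
    [-1,0.0107,0.0803,0.0001,0,0,-0.72],
    [-1,0.0154,0.0882,0.0001,0,0,-0.8],
  ],
)

```text
time_s: 14.35
tcp_pos: [535.8, -150.0, 79.1]
orientation: [0.318, 0.948, -0.0, 0.001]
ft_force: [-0.0, -1.8, -0.2]
finger_gap: 0.4
finger_force: 0.8
```

Emit:
carry_out(
  rows=[
    [-1,-0.0018,0.0091,0,0,0,-0.08],
    [-1,-0.0028,0.0182,0,0,0,-0.16],
    [-1,-0.003,0.0274,0,0,0,-0.24],
    [-1,-0.0025,0.0366,0,0,0,-0.32],
    [-1,-0.0013,0.0457,0,0,0,-0.4],
    [-1,0.0006,0.0547,0,0,0,-0.48],
    [-1,0.0033,0.0635,0,0,0,-0.56],
    [-1,0.0066,0.0721,0,0,0,-0.64],
    [-1,0.0106,0.0803,0,0,0,-0.72],
    [-1,0.0153,0.0882,0,0,0,-0.8],
  ],
)

```text
time_s: 15.35
tcp_pos: [577.3, -73.3, 79.1]
orientation: [-0.076, 0.997, -0.003, 0.0]
ft_force: [6.0, -29.0, 5.7]
finger_gap: 0.3
finger_force: 14.8
```

Run:
```python
from h import *
p,q=cmd();print(p)
b,_=arc(1.6,off=46);d=down(.131)
plan([(-1,b,q,2),(-1,b+[0,0,104],q,4),(0,(506.4,-55,183),d,14)])
```

```text
[576.4048579  -69.76795407  78.99568171]
[[-1,0.0,-0.01,0.0,0.0,0.0,0.0],[-1,0.0,-0.02,0.0,0.0,0.0,0.0],[-1,0.0,-0.02,-0.026,0.0,0.0,0.0],[-1,0.0,-0.0199,-0.052,0.0,0.0,0.0],[-1,0.0,-0.0199,-0.078,0.0,0.0,0.0],[-1,-0.0001,-0.0199,-0.104,0.0,0.0,0.0],[0,0.0047,-0.0167,-0.104,0.0,0.0,0.114],[0,0.0095,-0.0135,-0.104,0.0,0.0,0.227],[0,0.0143,-0.0103,-0.104,0.0,0.0,0.341],[0,0.0191,-0.007,-0.104,0.0,0.0,0.455]]
[[0,0.0057,0.0008,0.0,0.0,0.0,0.113],[0,0.0114,0.0015,0.0,0.0,0.0,0.227],[0,0.0171,0.0023,0.0,0.0,0.0,0.34],[0,0.0228,0.0031,0.0,0.0,0.0,0.454],[0,0.0286,0.0039,0.0,0.0,0.0,0.568],[0,0.0343,0.0047,0.0,0.0,0.0,0.681],[0,0.04,0.0055,0.0,0.0,0.0,0.795],[0,0.0457,0.0063,0.0,0.0,0.0,0.909],[0,0.0514,0.0071,0.0,0.0,0.0,1.022],[0,0.0571,0.0079,0.0,0.0,0.0,1.136]]
```

Emit:
carry_out(
  rows=[
    [-1,0,-0.01,0,0,0,0],
    [-1,0,-0.02,0,0,0,0],
    [-1,0,-0.02,-0.026,0,0,0],
    [-1,0,-0.0199,-0.052,0,0,0],
    [-1,0,-0.0199,-0.078,0,0,0],
    [-1,-0.0001,-0.0199,-0.104,0,0,0],
    [0,0.0047,-0.0167,-0.104,0,0,0.114],
    [0,0.0095,-0.0135,-0.104,0,0,0.227],
    [0,0.0143,-0.0103,-0.104,0,0,0.341],
    [0,0.0191,-0.007,-0.104,0,0,0.455],
  ],
)

```text
time_s: 16.35
tcp_pos: [558.3, -80.0, 183.1]
orientation: [0.154, 0.988, 0.0, 0.001]
ft_force: [-0.4, 0.7, 0.4]
finger_gap: 27.7
finger_force: 0.0
```

Emit:
carry_out(
  rows=[
    [0,0.0057,0.0008,0,0,0,0.113],
    [0,0.0114,0.0015,0,0,0,0.227],
    [0,0.0171,0.0023,0,0,0,0.34],
    [0,0.0228,0.0031,0,0,0,0.454],
    [0,0.0286,0.0039,0,0,0,0.568],
    [0,0.0343,0.0047,0,0,0,0.681],
    [0,0.04,0.0055,0,0,0,0.795],
    [0,0.0457,0.0063,0,0,0,0.909],
    [0,0.0514,0.0071,0,0,0,1.022],
    [0,0.0571,0.0079,0,0,0,1.136],
  ],
)

```text
time_s: 17.35
tcp_pos: [506.3, -55.2, 183.0]
orientation: [0.662, 0.75, 0.001, 0.0]
ft_force: [0.2, 0.3, 0.5]
finger_gap: 47.0
finger_force: 0.0
```

Run:
```python
from h import *
s=manip.get_state();print(s["tcp_pos"],s["finger_gap"],s["ft_force"],s["joints"])
for n in("wrist","top"):
    im,d,p=pts(n);cv2.imwrite(f"pics/{n}4.png",im)
    hsv=cv2.cvtColor(im,cv2.COLOR_BGR2HSV);red=((hsv[...,0]<6)|(hsv[...,0]>174))&(hsv[...,1]>150)&(abs(p[...,0]-506)<40)&(abs(p[...,1]+55)<40)
    r=p[red&(p[...,2]>140)&(p[...,2]<190)];print(len(r), np.median(r,0) if len(r) else 0, cv2.minAreaRect(r[:,:2].astype(np.float32)) if len(r) else 0)
p=p.reshape(-1,3);h=p[(abs(p[:,2]-144)<5)&(abs(p[:,0]-611)<45)&(abs(p[:,1]+40)<45)];print("head",len(h),h.mean(0) if len(h) else 0)
```

```text
[506.27876003 -55.23868054 183.00881952] 46.96661667361868 [0.16012136 0.32868173 0.54314071] [ 0.33166401  0.38965092 -0.44585577  2.08175743  0.25079169  0.71944207
 -0.14977653]
1369 [506.70018876 -53.58459042 168.31096055] ((506.7997131347656, -55.08071517944336), (11.570978164672852, 45.50507354736328), 7.564816474914551)
0 0 0
head 0 0
```

Emit:
carry_out(
  rows=[
    [0,0,0.0004,0.013,0,0,0],
    [0,0,0.0004,0.026,0,0,0],
    [0,0,0.0004,0.039,0,0,0],
    [0,0,0.0004,0.0505,0,0,0],
    [-1,0,0.0004,0.0505,0,0,0],
    [-1,0,0.0004,0.0505,0,0,0],
    [-1,0,0.0004,0.0505,0,0,0],
    [-1,0,0.0004,0.0505,0,0,0],
    [-1,0,0.0004,0.0505,0,0,0],
    [-1,0,0.0004,0.0505,0,0,0],
  ],
  squeeze=50,
)

```text
time_s: 18.45
tcp_pos: [507.3, -54.9, 132.8]
orientation: [0.659, 0.752, 0.001, 0.001]
ft_force: [0.7, 0.6, 2.1]
finger_gap: 11.6
finger_force: 50.0
```

Emit:
carry_out(
  rows=[
    [-1,0,0,0,0,0,0],
    [-1,0,0,0,0,0,0],
    [-1,0,0,0,0,0,0],
    [-1,0,0,0,0,0,0],
    [-1,0,0,-0.001,0,0,0],
    [-1,0,0,-0.003,0,0,0],
    [-1,0,0,-0.005,0,0,0],
    [-1,0,0,-0.0065,0,0,0],
    [-1,0,0,-0.0065,0,0,0],
    [-1,0,0,-0.0065,0,0,0],
  ],
)

```text
time_s: 19.45
tcp_pos: [507.1, -54.9, 138.5]
orientation: [0.659, 0.752, 0.001, 0.0]
ft_force: [6.1, 0.3, -12.5]
finger_gap: 11.8
finger_force: 50.0
```

Emit:
carry_out(
  rows=[
    [-1,0,0,0,0,0,-0.14],
    [-1,0,0,0,0,0,-0.28],
    [-1,0,0,0,0,0,-0.42],
    [-1,0,0,0,0,0,-0.56],
    [-1,0,0,0,0,0,-0.7],
    [-1,0,0,0,0,0,-0.84],
    [-1,0,0,0,0,0,-0.98],
    [-1,0,0,0,0,0,-1.12],
    [-1,0,0,0,0,0,-1.26],
    [-1,0,0,0,0,0,-1.4],
  ],
)

```text
time_s: 20.45
tcp_pos: [506.9, -55.2, 138.5]
orientation: [0.017, 1.0, 0.0, 0.0]
ft_force: [4.9, 1.4, -12.7]
finger_gap: 11.7
finger_force: 50.0
```

Emit:
carry_out(
  rows=[
    [-1,0,0,0,0,0,-0.08],
    [-1,0,0,0,0,0,-0.17],
    [-1,0,0,0,0,0,-0.17],
    [-1,0,0,0.003,0,0,-0.17],
    [-1,0,0,0.006,0,0,-0.17],
    [-1,0,0,0.009,0,0,-0.17],
    [-1,0,0,0.012,0,0,-0.17],
    [-1,0,0,0.015,0,0,-0.17],
    [-1,0,0,0.0175,0,0,-0.17],
    [-1,0,0,0.0175,0,0,-0.17],
  ],
)

```text
time_s: 21.45
tcp_pos: [507.0, -55.0, 121.2]
orientation: [-0.065, 0.998, -0.0, 0.0]
ft_force: [4.3, -0.5, -6.7]
finger_gap: 11.6
finger_force: 50.0
```

```bash
cat >> h.py <<'E'
def tilt(a,yaw=.122,flip=1):
    """tool z = case (0, sin a, -cos a), tool y = flip*case x"""
    z=np.array([-np.sin(yaw)*np.sin(a),np.cos(yaw)*np.sin(a),-np.cos(a)]);y=flip*np.array([np.cos(yaw),np.sin(yaw),0])
    return R.from_matrix(np.stack([np.cross(y,z),y,z],1)),z
E
python3 - <<'E'
from h import *
p=np.array([507.0,-55.0,120.5]);q=R.from_quat(manip.get_state()["orientation"]);print(manip.get_state()["joints"])
json.dump(dict(p=p.tolist(),q=q.as_quat().tolist()),open("cmd.json","w"))
K=np.array([667.7,19.7,184]);Q,u=tilt(np.radians(40))
v=np.array([-np.sin(.122)*.72,np.cos(.122)*.72,-.69])
T=lambda s,t:K-s*u+t*v+24*u
plan([(0,p,q,4),(0,p+[0,0,95],q,4),(-1,T(45,0),Q,22)])
plan([(-1,T(12,0),Q,4),(-1,T(9,30),Q,10),(-1,T(9,30),Q,1),(-1,T(60,30),Q,5)])
E
```

```text
[ 0.5738158   0.57199289 -0.82648975  2.12425685  0.65219506  0.71620614
  1.0127076 ]
[[0,0.0,0.0,0.0,0.0,0.0,0.0],[0,0.0,0.0,0.0,0.0,0.0,0.0],[0,0.0,0.0,0.0,0.0,0.0,0.0],[0,0.0,0.0,0.0,0.0,0.0,0.0],[0,0.0,0.0,-0.0237,0.0,0.0,0.0],[0,0.0,0.0,-0.0475,0.0,0.0,0.0],[0,-0.0001,0.0,-0.0712,0.0,0.0,0.0],[0,-0.0001,0.0,-0.095,0.0,0.0,0.0],[-1,-0.0078,0.0018,-0.0943,-0.025,0.025,0.069],[-1,-0.0154,0.0036,-0.0936,-0.05,0.05,0.137]]
[[-1,-0.0074,0.0028,0.0005,-0.025,0.024,0.069],[-1,-0.0148,0.0056,0.0009,-0.05,0.049,0.137],[-1,-0.0222,0.0084,0.0013,-0.075,0.074,0.206],[-1,-0.0296,0.0112,0.0018,-0.1,0.099,0.275],[-1,-0.037,0.014,0.0022,-0.125,0.124,0.343],[-1,-0.0444,0.0168,0.0027,-0.15,0.148,0.412],[-1,-0.0518,0.0197,0.0031,-0.175,0.173,0.48],[-1,-0.0592,0.0225,0.0036,-0.2,0.198,0.549],[-1,-0.0666,0.0253,0.004,-0.225,0.223,0.617],[-1,-0.0739,0.0281,0.0045,-0.25,0.248,0.686]]
[[-1,-0.004,0.0069,0.0002,-0.025,0.024,0.069],[-1,-0.008,0.0137,0.0004,-0.05,0.049,0.137],[-1,-0.012,0.0205,0.0006,-0.075,0.074,0.206],[-1,-0.016,0.0274,0.0009,-0.1,0.099,0.274],[-1,-0.02,0.0342,0.0011,-0.125,0.123,0.343]
[... 214 characters left out ...]
,0.686]]
[[-1,0.0,0.0,0.0083,0.0,0.0,0.0],[-1,0.0,0.0,0.0165,0.0,0.0,0.0],[-1,0.0,0.0,0.0248,0.0,0.0,0.0],[-1,0.0,0.0,0.033,0.0,0.0,0.0],[-1,0.0004,0.0,0.0363,0.0,0.0,0.0],[-1,0.0007,0.0,0.0396,0.0,0.0,0.0],[-1,0.001,0.0,0.0429,0.0,0.0,0.0],[-1,0.0013,0.0,0.0461,0.0,0.0,0.0],[-1,0.0017,0.0,0.0494,0.0,0.0,0.0],[-1,0.002,0.0,0.0527,0.0,0.0,0.0]]
[[-1,0.0003,0.0,0.0033,0.0,0.0,0.0],[-1,0.0006,0.0,0.0065,0.0,0.0,0.0],[-1,0.001,0.0,0.0098,0.0,0.0,0.0],[-1,0.0013,0.0,0.0131,0.0,0.0,0.0],[-1,0.0013,0.0,0.0131,0.0,0.0,0.0],[-1,0.0013,0.0,0.0029,0.0,0.0,0.0],[-1,0.0013,0.0,-0.0073,0.0,0.0,0.0],[-1,0.0013,0.0,-0.0175,0.0,0.0,0.0],[-1,0.0013,0.0,-0.0277,0.0,0.0,0.0],[-1,0.0013,0.0,-0.0379,0.0,0.0,0.0]]
```

Emit:
carry_out(
  rows=[
    [0,0,0,0,0,0,0],
    [0,0,0,0,0,0,0],
    [0,0,0,0,0,0,0],
    [0,0,0,0,0,0,0],
    [0,0,0,-0.0237,0,0,0],
    [0,0,0,-0.0475,0,0,0],
    [0,-0.0001,0,-0.0712,0,0,0],
    [0,-0.0001,0,-0.095,0,0,0],
    [-1,-0.0078,0.0018,-0.0943,-0.025,0.025,0.069],
    [-1,-0.0154,0.0036,-0.0936,-0.05,0.05,0.137],
  ],
)

```text
time_s: 22.45
tcp_pos: [521.9, -49.3, 216.2]
orientation: [0.005, 0.999, 0.023, -0.026]
ft_force: [0.0, 0.2, -0.1]
finger_gap: 35.0
finger_force: 0.0
```

Run:
```python
from h import *
s=manip.get_state();print(s["tcp_pos"],s["finger_gap"])
im,d,p=pts("wrist")
hsv=cv2.cvtColor(im,cv2.COLOR_BGR2HSV);red=((hsv[...,0]<6)|(hsv[...,0]>174))&(hsv[...,1]>150)&(abs(p[...,0]-506)<40)&(abs(p[...,1]+55)<40)
r=p[red&(p[...,2]>140)&(p[...,2]<190)];print(len(r), np.median(r,0) if len(r) else 0, cv2.minAreaRect(r[:,:2].astype(np.float32)) if len(r) else 0)
cv2.imwrite("pics/w5.png",im)
```

```text
[521.87245508 -49.33720601 216.15147326] 35.022906193436185
944 [505.34444485 -55.91647292 156.167061  ] ((506.6774597167969, -55.99354934692383), (45.2044792175293, 11.2831449508667), 7.072314739227295)
```

The bar top is at 156.2 and in line with the arm, so the pin is home and the arm is locked. On to the knee.

Emit:
carry_out(
  rows=[
    [-1,-0.0074,0.0028,0.0005,-0.025,0.024,0.069],
    [-1,-0.0148,0.0056,0.0009,-0.05,0.049,0.137],
    [-1,-0.0222,0.0084,0.0013,-0.075,0.074,0.206],
    [-1,-0.0296,0.0112,0.0018,-0.1,0.099,0.275],
    [-1,-0.037,0.014,0.0022,-0.125,0.124,0.343],
    [-1,-0.0444,0.0168,0.0027,-0.15,0.148,0.412],
    [-1,-0.0518,0.0197,0.0031,-0.175,0.173,0.48],
    [-1,-0.0592,0.0225,0.0036,-0.2,0.198,0.549],
    [-1,-0.0666,0.0253,0.004,-0.225,0.223,0.617],
    [-1,-0.0739,0.0281,0.0045,-0.25,0.248,0.686],
  ],
)

```text
time_s: 23.5
tcp_pos: [595.4, -21.3, 207.7]
orientation: [0.338, 0.919, 0.135, -0.153]
ft_force: [0.7, 0.3, 0.2]
finger_gap: 0.4
finger_force: 0.0
```

Emit:
carry_out(
  rows=[
    [-1,-0.004,0.0069,0.0002,-0.025,0.024,0.069],
    [-1,-0.008,0.0137,0.0004,-0.05,0.049,0.137],
    [-1,-0.012,0.0205,0.0006,-0.075,0.074,0.206],
    [-1,-0.016,0.0274,0.0009,-0.1,0.099,0.274],
    [-1,-0.02,0.0342,0.0011,-0.125,0.123,0.343],
    [-1,-0.024,0.041,0.0013,-0.149,0.148,0.411],
    [-1,-0.028,0.0479,0.0015,-0.174,0.173,0.48],
    [-1,-0.032,0.0547,0.0018,-0.199,0.198,0.549],
    [-1,-0.036,0.0615,0.002,-0.224,0.222,0.617],
    [-1,-0.04,0.0683,0.0022,-0.249,0.247,0.686],
  ],
)

```text
time_s: 24.5
tcp_pos: [669.0, 6.4, 200.6]
orientation: [0.623, 0.703, 0.227, -0.256]
ft_force: [0.4, 0.6, -0.2]
finger_gap: 0.5
finger_force: 0.0
```

Run:
```python
from h import *
s=manip.get_state();print(s["tcp_pos"],s["finger_gap"],s["joints"],s["ft_force"])
Q,u=tilt(np.radians(40));K=np.array([667.7,19.7,184]);print("want",K-45*u+24*u,(Q.inv()*R.from_quat(s["orientation"])).as_rotvec())
im,d,p=pts("wrist");cv2.imwrite("pics/w6.png",im)
e=p.reshape(-1,3);c=(e[:,:2]-[539.2,-.9])@np.array([[np.cos(.122),-np.sin(.122)],[np.sin(.122),np.cos(.122)]])
for k in range(-60,80,8):
    g=(abs(c[:,0]-130)<18)&(abs(c[:,1]-k)<4)&(e[:,2]>100)&(e[:,2]<260)
    if g.sum()>3: print(k,g.sum(),np.round(np.r_[np.percentile(e[g,2],[5,50,95]),np.percentile(c[g,0],[5,50,95])]))
```

```text
[669.04829081   6.4468158  200.64965929] 0.46555523457887976 [ 0.63964577  0.78371996 -0.70427668  1.61442999 -0.2447005   1.03475289
  0.32460367] [ 0.35558823  0.58254296 -0.22978776]
want [669.34273968   6.30179179 200.08693331] [-0.00015509  0.0004645   0.00191413]
-60 58 [102. 104. 109. 127. 129. 131.]
-52 8 [259. 260. 260. 128. 129. 130.]
-44 175 [251. 255. 259. 127. 129. 132.]
-36 793 [243. 247. 251. 116. 129. 143.]
-28 766 [232. 238. 243. 116. 129. 142.]
-20 412 [225. 230. 233. 118. 129. 140.]
-4 290 [187. 191. 193. 120. 128. 135.]
4 436 [190. 194. 197. 118. 127. 135.]
12 206 [190. 198. 207. 121. 133. 136.]
20 118 [208. 212. 216. 133. 135. 136.]
28 125 [217. 220. 226. 133. 135. 136.]
36 130 [224. 229. 234. 133. 135. 136.]
44 147 [228. 238. 243. 133. 135. 136.]
52 167 [232. 247. 251. 133. 135. 136.]
60 143 [252. 256. 260. 133. 135. 136.]
68 6 [260. 260. 260. 134. 134. 136.]
76 11 [255. 258. 260. 147. 147. 148.]
```

View pics/w6.png

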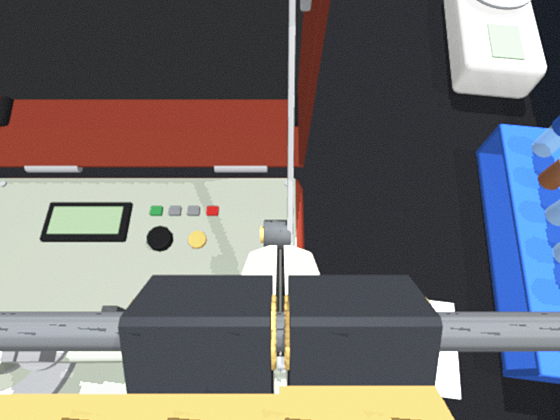

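The wrist view shows the knuckle at (272,232), straight ahead of the shut fingertips, with the link just to its right. Pressing now.

Emit:
carry_out(
  rows=[
    [-1,0,0,0.0083,0,0,0],
    [-1,0,0,0.0165,0,0,0],
    [-1,0,0,0.0248,0,0,0],
    [-1,0,0,0.033,0,0,0],
    [-1,0.0004,0,0.0363,0,0,0],
    [-1,0.0007,0,0.0396,0,0,0],
    [-1,0.001,0,0.0429,0,0,0],
    [-1,0.0013,0,0.0461,0,0,0],
    [-1,0.0017,0,0.0494,0,0,0],
    [-1,0.002,0,0.0527,0,0,0],
  ],
)

```text
time_s: 25.55
tcp_pos: [665.1, 41.5, 161.9]
orientation: [0.623, 0.704, 0.227, -0.256]
ft_force: [0.9, -0.7, 1.9]
finger_gap: 0.2
finger_force: 1.0
```

Emit:
carry_out(
  rows=[
    [-1,0.0003,0,0.0033,0,0,0],
    [-1,0.0006,0,0.0065,0,0,0],
    [-1,0.001,0,0.0098,0,0,0],
    [-1,0.0013,0,0.0131,0,0,0],
    [-1,0.0013,0,0.0131,0,0,0],
    [-1,0.0013,0,0.0029,0,0,0],
    [-1,0.0013,0,-0.0073,0,0,0],
    [-1,0.0013,0,-0.0175,0,0,0],
    [-1,0.0013,0,-0.0277,0,0,0],
    [-1,0.0013,0,-0.0379,0,0,0],
  ],
)

```text
time_s: 26.55
tcp_pos: [667.9, 17.6, 192.8]
orientation: [0.623, 0.704, 0.227, -0.256]
ft_force: [-0.4, 0.4, 0.5]
finger_gap: 0.2
finger_force: 0.0
```

Run:
```python
from h import *
s=manip.get_state();print(s["tcp_pos"],s["joints"],s["ft_force"])
im,d,p=pts("wrist");cv2.imwrite("pics/w7.png",im)
e=p.reshape(-1,3);c=(e[:,:2]-[539.2,-.9])@np.array([[np.cos(.122),-np.sin(.122)],[np.sin(.122),np.cos(.122)]])
for k in range(-60,84,8):
    g=(abs(c[:,0]-130)<15)&(abs(c[:,1]-k)<4)&(e[:,2]>100)&(e[:,2]<260)
    if g.sum()>3: print(k,g.sum(),np.round(np.r_[np.percentile(e[g,2],[5,50,95]),np.percentile(c[g,0],[5,50,95])]))
im,d,p=pts("scene");e=p.reshape(-1,3);c=(e[:,:2]-[539.2,-.9])@np.array([[np.cos(.122),-np.sin(.122)],[np.sin(.122),np.cos(.122)]])
g=(abs(c[:,0])<100)&(c[:,1]>40)&(c[:,1]<200)&(e[:,2]>295);print("lid top",np.round(np.c_[c[g],e[g,2]].max(0)),np.round(np.c_[c[g],e[g,2]].min(0)))
cv2.imwrite("pics/scene7.png",cv2.resize(im[110:320,180:460],None,fx=2.8,fy=2.8))
```

```text
[667.9376332   17.60798496 192.7523533 ] [ 0.6279081   0.78807762 -0.70594028  1.63117609 -0.24590143  1.00730512
  0.32225187] [-0.42318739  0.40998329  0.45414824]
-60 137 [102. 105. 257. 128. 130. 132.]
-52 60 [108. 112. 254. 128. 130. 132.]
-44 50 [179. 258. 260. 128. 130. 131.]
-36 158 [247. 251. 255. 127. 129. 132.]
-28 475 [239. 241. 246. 117. 130. 143.]
-20 849 [221. 234. 239. 117. 130. 143.]
-12 637 [217. 225. 229. 117. 130. 142.]
-4 81 [216. 218. 220. 123. 130. 137.]
12 26 [162. 163. 164. 130. 131. 132.]
20 439 [163. 169. 172. 120. 127. 135.]
28 371 [168. 172. 186. 119. 129. 136.]
36 168 [169. 195. 205. 125. 134. 136.]
44 172 [190. 214. 221. 133. 135. 136.]
52 193 [223. 230. 237. 133. 135. 136.]
60 244 [228. 246. 253. 133. 135. 136.]
68 111 [253. 256. 260. 133. 135. 136.]
76 16 [257. 258. 259. 133. 133. 133.]
lid top [100. 142. 326.] [-100.   60.  298.]
```

The knuckle has dropped to about y 26, z 163, so the stay is broken. Now I go over and behind the lid.

```bash
cat >> h.py <<'E'
def lidp(phi,m=0,a=None,s=165):
    """tip on the lid's outer face, margin m; returns TCP pos, Rot"""
    al=np.radians(80)-phi; a=-np.radians(40)*(1-phi/1.396) if a is None else a
    d=np.array([-np.cos(al),np.sin(al)]);n=np.array([np.sin(al),np.cos(al)])
    y,z=np.array([110,88])+s*d+(83+9*np.sin(max(al+a,0))+m)*n
    Q,u=tilt(a);return case(0,y,z)+24*u,Q
E
python3 - <<'E'
from h import *
p,q=cmd();print(p)
C,Q=lidp(0,45);B=C+[0,0,110]
plan([(-1,(640,0,300),q,4),(-1,(560,-10,390),tilt(0)[0],6),(-1,B,Q,8),(-1,C,Q,5),(-1,lidp(0,5)[0],Q,7)])
print(C,B,lidp(0,5)[0])
E
```

```text
[667.85514767  18.19947539 190.87431719]
[[-1,0.0147,-0.0075,-0.0233,0.0,0.0,0.0],[-1,0.0294,-0.0149,-0.0465,0.0,0.0,0.0],[-1,0.0441,-0.0224,-0.0698,0.0,0.0,0.0],[-1,0.0589,-0.0299,-0.093,0.0,0.0,0.0],[-1,0.0685,-0.0433,-0.1046,0.0,-0.116,0.0],[-1,0.0781,-0.0568,-0.1161,0.0,-0.233,0.0],[-1,0.0877,-0.0702,-0.1276,0.0,-0.349,0.0],[-1,0.0973,-0.0837,-0.1391,0.0,-0.465,0.0],[-1,0.1069,-0.0971,-0.1506,0.0,-0.581,0.0],[-1,0.1165,-0.1105,-0.1621,0.0,-0.698,0.0]]
[[-1,0.0262,-0.0024,0.003,0.0,-0.087,0.0],[-1,0.0523,-0.0048,0.0061,0.0,-0.174,0.0],[-1,0.0785,-0.0072,0.0092,0.0,-0.262,0.0],[-1,0.1046,-0.0096,0.0123,0.0,-0.349,0.0],[-1,0.1308,-0.012,0.0154,0.0,-0.436,0.0],[-1,0.1569,-0.0144,0.0184,0.0,-0.523,0.0],[-1,0.1831,-0.0168,0.0215,0.0,-0.611,0.0],[-1,0.2093,-0.0191,0.0246,0.0,-0.698,0.0],[-1,0.2093,-0.0191,0.0466,0.0,-0.698,0.0],[-1,0.2093,-0.0191,0.0686,0.0,-0.698,0.0]]
[[-1,0.0141,0.0,0.0169,0.0,0.0,0.0],[-1,0.0282,0.0,0.0337,0.0,0.0,0.0],[-1,0.0424,0.0,0.0506,0.0,0.0,0.0],[-1,0.0387,0.0,0.0549,0.0,0.0,0.0],[-1,0.035,0.0,0.0593,0.0,0.0,0.0],[-1,0.0314,0.0,0.0637,0.0,0.0,0.0],[-1,0.0277,-0.0001,0.0681,0.0,0.0,0.0],[-1,0.024,-0.0001,0.0725,0.0,0.0,0.0],[-1,0.0204,-0.0001,0.0768,0.0,0.0,0.0],[-1,0.0167,-0.0001,0.0812,0.0,0.0,0.0]]
[515.56666842 195.35592079 255.33974943] [515.56666842 195.35592079 365.33974943] [520.28240881 156.24689512 248.39382232]
```

Emit:
carry_out(
  rows=[
    [-1,0.0147,-0.0075,-0.0233,0,0,0],
    [-1,0.0294,-0.0149,-0.0465,0,0,0],
    [-1,0.0441,-0.0224,-0.0698,0,0,0],
    [-1,0.0589,-0.0299,-0.093,0,0,0],
    [-1,0.0685,-0.0433,-0.1046,0,-0.116,0],
    [-1,0.0781,-0.0568,-0.1161,0,-0.233,0],
    [-1,0.0877,-0.0702,-0.1276,0,-0.349,0],
    [-1,0.0973,-0.0837,-0.1391,0,-0.465,0],
    [-1,0.1069,-0.0971,-0.1506,0,-0.581,0],
    [-1,0.1165,-0.1105,-0.1621,0,-0.698,0],
  ],
)

```text
time_s: 27.65
tcp_pos: [559.3, -9.8, 392.3]
orientation: [0.663, 0.749, -0.001, 0.002]
ft_force: [-0.1, 0.5, 0.3]
finger_gap: 0.7
finger_force: 0.0
```

Emit:
carry_out(
  rows=[
    [-1,0.0262,-0.0024,0.003,0,-0.087,0],
    [-1,0.0523,-0.0048,0.0061,0,-0.174,0],
    [-1,0.0785,-0.0072,0.0092,0,-0.262,0],
    [-1,0.1046,-0.0096,0.0123,0,-0.349,0],
    [-1,0.1308,-0.012,0.0154,0,-0.436,0],
    [-1,0.1569,-0.0144,0.0184,0,-0.523,0],
    [-1,0.1831,-0.0168,0.0215,0,-0.611,0],
    [-1,0.2093,-0.0191,0.0246,0,-0.698,0],
    [-1,0.2093,-0.0191,0.0466,0,-0.698,0],
    [-1,0.2093,-0.0191,0.0686,0,-0.698,0],
  ],
)

```text
time_s: 28.65
tcp_pos: [514.7, 197.9, 320.7]
orientation: [0.621, 0.705, -0.226, 0.256]
ft_force: [-0.6, -0.2, 0.1]
finger_gap: 0.8
finger_force: 0.0
```

Run:
```python
from h import *
s=manip.get_state();print(s["time_s"],s["tcp_pos"],s["joints"],s["ft_force"])
Q=tilt(-np.radians(40))[0];print((Q.inv()*R.from_quat(s["orientation"])).as_rotvec())
im,d,p=pts("scene");e=p.reshape(-1,3);c=(e[:,:2]-[539.2,-.9])@np.array([[np.cos(.122),-np.sin(.122)],[np.sin(.122),np.cos(.122)]])
for x in(-100,110):
    g=(abs(c[:,0]-x)<30)&(c[:,1]>40)&(c[:,1]<160)&(e[:,2]>290)&(e[:,2]<335);print(x,g.sum(),np.round(np.percentile(c[g,1],[2,98])),np.round(np.percentile(e[g,2],[2,98])))
cv2.imwrite("pics/scene8.png",cv2.resize(im[60:320,160:460],None,fx=2.3,fy=2.3))
```

```text
28.65 [514.66219597 197.90428135 320.74627318] [-0.43437274  0.52061094 -0.57248123  1.71831549  0.68058476  1.61083176
 -1.09704251] [-0.64694794 -0.22425872  0.13395779]
[-0.00170168  0.00057957 -0.00411962]
-100 448 [ 62. 139.] [303. 322.]
110 552 [ 63. 137.] [302. 323.]
```

View pics/scene8.png

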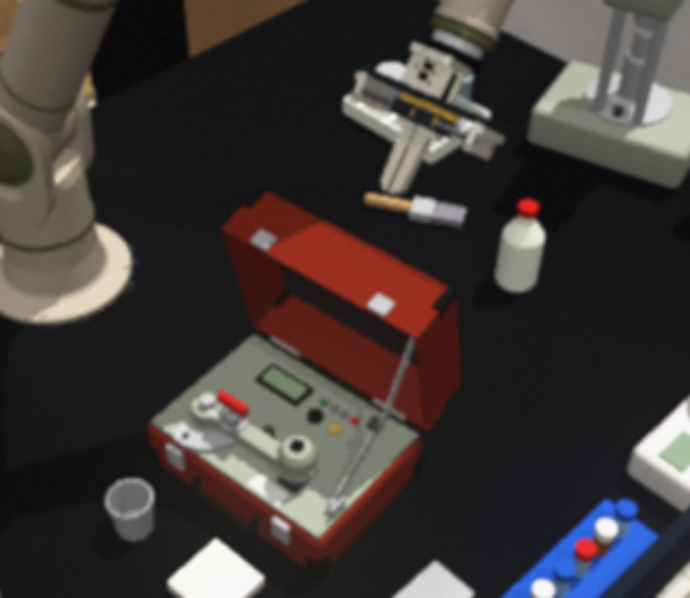

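The picture shows the arm stowed with the red bar in line at (233,402), the stay broken at (375,423), the gripper clear behind the lid and the cup untouched. Next I come in behind the lid and push it over.

Emit:
carry_out(
  rows=[
    [-1,0.0141,0,0.0169,0,0,0],
    [-1,0.0282,0,0.0337,0,0,0],
    [-1,0.0424,0,0.0506,0,0,0],
    [-1,0.0387,0,0.0549,0,0,0],
    [-1,0.035,0,0.0593,0,0,0],
    [-1,0.0314,0,0.0637,0,0,0],
    [-1,0.0277,-0.0001,0.0681,0,0,0],
    [-1,0.024,-0.0001,0.0725,0,0,0],
    [-1,0.0204,-0.0001,0.0768,0,0,0],
    [-1,0.0167,-0.0001,0.0812,0,0,0],
  ],
)

```text
time_s: 29.7
tcp_pos: [520.3, 155.8, 249.5]
orientation: [0.623, 0.704, -0.227, 0.256]
ft_force: [0.4, -0.0, -1.1]
finger_gap: 0.1
finger_force: 0.0
```

Run:
```python
from h import *
print(manip.get_state()["tcp_pos"])
plan([(-1,*lidp(f),1) for f in np.r_[np.arange(1,21)*.04,.8+np.arange(1,21)*.029]]+[(-1,*lidp(1.396,-1),1)]*5)
```

```text
[520.30179276 155.75696933 249.4756958 ]
[[-1,-0.0097,0.0,0.0069,0.0,0.02,0.0],[-1,-0.0161,0.0,0.0101,0.0,0.04,0.0],[-1,-0.0224,0.0,0.0137,0.0,0.06,0.0],[-1,-0.0284,-0.0001,0.0175,0.0,0.08,0.0],[-1,-0.0344,-0.0001,0.0216,0.0,0.1,0.0],[-1,-0.0401,-0.0001,0.0259,0.0,0.12,0.0],[-1,-0.0457,-0.0001,0.0305,0.0,0.14,0.0],[-1,-0.0511,-0.0001,0.0353,0.0,0.16,0.0],[-1,-0.0562,-0.0001,0.0403,0.0,0.18,0.0],[-1,-0.0612,-0.0002,0.0455,0.0,0.2,0.0]]
[[-1,-0.0057,0.0,0.0044,0.0,0.02,0.0],[-1,-0.0113,0.0,0.009,0.0,0.04,0.0],[-1,-0.0166,0.0,0.0139,0.0,0.06,0.0],[-1,-0.0218,0.0,0.019,0.0,0.08,0.0],[-1,-0.0267,0.0,0.0243,0.0,0.1,0.0],[-1,-0.0314,0.0,0.0298,0.0,0.12,0.0],[-1,-0.0359,-0.0001,0.0355,0.0,0.14,0.0],[-1,-0.0401,-0.0001,0.0414,0.0,0.16,0.0],[-1,-0.0441,-0.0001,0.0475,0.0,0.18,0.0],[-1,-0.0478,-0.0001,0.0537,0.0,0.2,0.0]]
[[-1,-0.0034,0.0,0.004,0.0,0.015,0.0],[-1,-0.0067,0.0,0.0081,0.0,0.029,0.0],[-1,-0.0099,0.0,0.0123,0.0,0.044,0.0],[-1,-0.0129,0.0,0.0167,0.0,0.058,0.0],[-1,-0.0158,0.0,0.0211,0.0,0.073,0.0],[-1,-0.0186,0.0,0.0256,0.0,0.087,0.0],[-1,-0.0212,0.0,0.0301,0.0,0.102,0.0],[-1,-0.0237
[... 179 characters left out ...]
.0,0.029,0.0],[-1,-0.0078,0.0,0.0139,0.0,0.044,0.0],[-1,-0.0102,0.0,0.0186,0.0,0.058,0.0],[-1,-0.0124,0.0,0.0235,0.0,0.073,0.0],[-1,-0.0144,0.0,0.0284,0.0,0.087,0.0],[-1,-0.0163,0.0,0.0333,0.0,0.102,0.0],[-1,-0.0181,0.0,0.0384,0.0,0.116,0.0],[-1,-0.0197,0.0,0.0434,0.0,0.131,0.0],[-1,-0.0211,0.0,0.0486,0.0,0.145,0.0]]
[[-1,-0.0011,0.0,0.0037,0.0,0.008,0.0],[-1,-0.0011,0.0,0.0037,0.0,0.008,0.0],[-1,-0.0011,0.0,0.0037,0.0,0.008,0.0],[-1,-0.0011,0.0,0.0037,0.0,0.008,0.0],[-1,-0.0011,0.0,0.0037,0.0,0.008,0.0],[-1,-0.0011,0.0,0.0037,0.0,0.008,0.0],[-1,-0.0011,0.0,0.0037,0.0,0.008,0.0],[-1,-0.0011,0.0,0.0037,0.0,0.008,0.0],[-1,-0.0011,0.0,0.0037,0.0,0.008,0.0],[-1,-0.0011,0.0,0.0037,0.0,0.008,0.0]]
```

Emit:
carry_out(
  rows=[
    [-1,-0.0097,0,0.0069,0,0.02,0],
    [-1,-0.0161,0,0.0101,0,0.04,0],
    [-1,-0.0224,0,0.0137,0,0.06,0],
    [-1,-0.0284,-0.0001,0.0175,0,0.08,0],
    [-1,-0.0344,-0.0001,0.0216,0,0.1,0],
    [-1,-0.0401,-0.0001,0.0259,0,0.12,0],
    [-1,-0.0457,-0.0001,0.0305,0,0.14,0],
    [-1,-0.0511,-0.0001,0.0353,0,0.16,0],
    [-1,-0.0562,-0.0001,0.0403,0,0.18,0],
    [-1,-0.0612,-0.0002,0.0455,0,0.2,0],
  ],
)

```text
time_s: 30.7
tcp_pos: [529.4, 79.9, 253.8]
orientation: [0.642, 0.726, -0.163, 0.184]
ft_force: [1.1, 2.2, -0.5]
finger_gap: 0.7
finger_force: 1.0
```

Emit:
carry_out(
  rows=[
    [-1,-0.0057,0,0.0044,0,0.02,0],
    [-1,-0.0113,0,0.009,0,0.04,0],
    [-1,-0.0166,0,0.0139,0,0.06,0],
    [-1,-0.0218,0,0.019,0,0.08,0],
    [-1,-0.0267,0,0.0243,0,0.1,0],
    [-1,-0.0314,0,0.0298,0,0.12,0],
    [-1,-0.0359,-0.0001,0.0355,0,0.14,0],
    [-1,-0.0401,-0.0001,0.0414,0,0.16,0],
    [-1,-0.0441,-0.0001,0.0475,0,0.18,0],
    [-1,-0.0478,-0.0001,0.0537,0,0.2,0],
  ],
)

```text
time_s: 31.7
tcp_pos: [537.4, 12.8, 229.1]
orientation: [0.655, 0.741, -0.098, 0.111]
ft_force: [0.0, 2.0, 0.3]
finger_gap: 0.3
finger_force: 0.4
```

Run:
```python
from h import *
s=manip.get_state();print(s["tcp_pos"],lidp(.8)[0],s["ft_force"])
im,d,p=pts("scene");e=p.reshape(-1,3);c=(e[:,:2]-[539.2,-.9])@np.array([[np.cos(.122),-np.sin(.122)],[np.sin(.122),np.cos(.122)]])
for x in(-120,120):
  for k in range(-130,180,20):
    g=(abs(c[:,0]-x)<20)&(abs(c[:,1]-k)<6)&(e[:,2]>80)&(e[:,2]<340)
    if g.sum()>3:print(x,k,g.sum(),np.round(np.percentile(e[g,2],[5,50,95])),end=";")
  print()
cv2.imwrite("pics/scene9.png",cv2.resize(im[60:320,160:460],None,fx=2.3,fy=2.3))
```

```text
[537.39289293  12.83281757 229.14010411] [537.475954    13.51576922 228.58015124] [0.01262322 2.0051507  0.33377058]
-120 -110 9 [80. 83. 89.];-120 -90 32 [85. 88. 93.];-120 -70 74 [ 86.  92. 226.];-120 -50 108 [ 86. 242. 254.];-120 -30 93 [ 86. 272. 280.];-120 -10 50 [ 84.  88. 274.];-120 10 36 [ 85. 254. 262.];-120 30 16 [240. 244. 249.];-120 50 17 [226. 230. 234.];-120 70 13 [212. 216. 220.];-120 90 16 [198. 202. 207.];-120 110 14 [185. 188. 195.];-120 130 12 [169. 173. 178.];-120 150 5 [160. 163. 165.];
120 -110 14 [80. 82. 85.];120 -90 51 [82. 87. 90.];120 -70 114 [ 83. 161. 228.];120 -50 147 [ 87. 242. 254.];120 -30 147 [ 86. 270. 281.];120 -10 79 [ 85.  91. 274.];120 10 75 [ 84.  93. 262.];120 30 73 [ 85. 114. 248.];120 50 49 [ 84. 226. 233.];120 70 42 [ 85. 212. 222.];120 90 27 [ 88. 200. 205.];120 110 26 [184. 189. 193.];120 130 22 [171. 174. 179.];120 150 10 [157. 162. 165.];
```

Emit:
carry_out(
  rows=[
    [-1,-0.0034,0,0.004,0,0.015,0],
    [-1,-0.0067,0,0.0081,0,0.029,0],
    [-1,-0.0099,0,0.0123,0,0.044,0],
    [-1,-0.0129,0,0.0167,0,0.058,0],
    [-1,-0.0158,0,0.0211,0,0.073,0],
    [-1,-0.0186,0,0.0256,0,0.087,0],
    [-1,-0.0212,0,0.0301,0,0.102,0],
    [-1,-0.0237,-0.0001,0.0348,0,0.116,0],
    [-1,-0.0261,-0.0001,0.0395,0,0.131,0],
    [-1,-0.0283,-0.0001,0.0443,0,0.145,0],
  ],
)

```text
time_s: 32.75
tcp_pos: [542.2, -26.5, 195.1]
orientation: [0.661, 0.747, -0.05, 0.057]
ft_force: [1.0, -0.2, -0.3]
finger_gap: 0.3
finger_force: 0.1
```

Emit:
carry_out(
  rows=[
    [-1,-0.0027,0,0.0046,0,0.015,0],
    [-1,-0.0054,0,0.0092,0,0.029,0],
    [-1,-0.0078,0,0.0139,0,0.044,0],
    [-1,-0.0102,0,0.0186,0,0.058,0],
    [-1,-0.0124,0,0.0235,0,0.073,0],
    [-1,-0.0144,0,0.0284,0,0.087,0],
    [-1,-0.0163,0,0.0333,0,0.102,0],
    [-1,-0.0181,0,0.0384,0,0.116,0],
    [-1,-0.0197,0,0.0434,0,0.131,0],
    [-1,-0.0211,0,0.0486,0,0.145,0],
  ],
)

```text
time_s: 33.75
tcp_pos: [545.6, -54.5, 150.2]
orientation: [0.663, 0.749, -0.002, 0.003]
ft_force: [-0.2, -0.6, 0.5]
finger_gap: 0.3
finger_force: 0.0
```

Emit:
carry_out(
  rows=[
    [-1,-0.0004,0,0.001,0,0.003,0],
    [-1,-0.0007,0,0.002,0,0.006,0],
    [-1,-0.0011,0,0.0037,0,0.008,0],
    [-1,-0.0011,0,0.0037,0,0.008,0],
    [-1,-0.0011,0,0.0037,0,0.008,0],
    [-1,-0.0011,0,0.0037,0,0.008,0],
    [-1,-0.0011,0,0.0037,0,0.008,0],
    [-1,-0.0011,0,0.0037,0,0.008,0],
    [-1,-0.0011,0,0.0037,0,0.008,0],
    [-1,-0.0011,0,0.0037,0,0.008,0],
  ],
)

```text
time_s: 34.75
tcp_pos: [545.7, -55.4, 146.9]
orientation: [0.663, 0.749, -0.0, 0.0]
ft_force: [-1.6, -0.6, -0.1]
finger_gap: 0.4
finger_force: 0.0
```

```bash
cat > lid.py <<'E'
from h import *
s=manip.get_state();print(s["time_s"],s["tcp_pos"],lidp(1.396)[0],s["ft_force"])
im,d,p=pts("scene");e=p.reshape(-1,3);c=(e[:,:2]-[539.2,-.9])@np.array([[np.cos(.122),-np.sin(.122)],[np.sin(.122),np.cos(.122)]])
for x in(-100,100):
  for k in range(-120,130,20):
    g=(abs(c[:,0]-x)<20)&(abs(c[:,1]-k)<6)&(e[:,2]>60)&(e[:,2]<240)
    if g.sum()>3:print(x,k,g.sum(),np.round(np.percentile(e[g,2],[5,50,95])),end=";")
  print()
cv2.imwrite("pics/sceneA.png",cv2.resize(im[60:360,110:460],None,fx=2,fy=2))
E
python3 lid.py
```

```text
34.75 [545.71434555 -55.4356281  146.92035226] [545.78155345 -55.48276356 147.045829  ] [-1.59978022 -0.58306141 -0.05903134]
-100 -120 36 [ 61.  80. 110.];-100 -100 48 [109. 170. 175.];-100 -80 44 [167. 171. 176.];-100 -60 42 [167. 171. 174.];-100 -40 42 [167. 171. 175.];-100 0 8 [167. 171. 172.];-100 100 8 [168. 169. 173.];
100 -120 53 [ 62.  79. 114.];100 -100 66 [ 80. 170. 174.];100 -80 53 [167. 171. 174.];100 -60 45 [167. 171. 176.];100 -40 55 [168. 171. 175.];100 -20 50 [167. 171. 175.];100 0 49 [167. 171. 175.];100 20 49 [168. 171. 175.];100 40 46 [167. 171. 175.];100 60 48 [166. 171. 175.];100 80 42 [169. 172. 176.];100 100 39 [166. 170. 174.];
```

The lid lies level at 171. I give one gentle press and then back away.

Emit:
carry_out(
  rows=[
    [-1,0,0,0.0005,0,0,0],
    [-1,0,0,0.001,0,0,0],
    [-1,0,0,0.0015,0,0,0],
    [-1,0,0,0.002,0,0,0],
    [-1,0,0,0.0025,0,0,0],
    [-1,0,0,0.003,0,0,0],
    [-1,0,0,0.0035,0,0,0],
    [-1,0,0,0.004,0,0,0],
    [-1,0,0,0.004,0,0,0],
    [-1,0,0,0.004,0,0,0],
  ],
)

```text
time_s: 35.8
tcp_pos: [545.8, -55.5, 145.1]
orientation: [0.663, 0.749, -0.0, 0.001]
ft_force: [-8.4, -1.7, 27.4]
finger_gap: 0.4
finger_force: 13.8
```

Emit:
carry_out(
  rows=[
    [-1,0,0,-0.002,0,0,0],
    [-1,0,0,-0.01,0,0,0],
    [-1,0,0,-0.03,0,0,0],
    [-1,0,0,-0.06,0,0,0],
    [-1,0,0,-0.09,0,0,0],
    [-1,0,0,-0.12,0,0,0],
    [-1,0,0,-0.15,0,0,0],
    [-1,0,0,-0.15,0,0,0],
    [-1,0,0,-0.15,0,0,0],
    [-1,0,0,-0.15,0,0,0],
  ],
)

```text
time_s: 36.8
tcp_pos: [545.1, -55.6, 292.0]
orientation: [0.663, 0.749, -0.001, -0.001]
ft_force: [0.4, -0.7, 0.5]
finger_gap: 0.7
finger_force: 0.0
```

```bash
python3 lid.py
```

```text
36.8 [545.12662821 -55.62708726 292.01994777] [545.78155345 -55.48276356 147.045829  ] [ 0.42078404 -0.71693358  0.54149545]
-100 -120 36 [ 64.  83. 116.];-100 -100 49 [ 77. 170. 173.];-100 -80 43 [167. 171. 175.];-100 -60 45 [167. 171. 174.];-100 -40 43 [168. 171. 175.];-100 -20 41 [167. 172. 175.];-100 0 39 [167. 171. 174.];-100 20 37 [167. 171. 174.];-100 40 21 [165. 171. 174.];-100 60 12 [167. 170. 173.];-100 80 24 [167. 172. 175.];
100 -120 49 [ 64.  83. 115.];100 -100 61 [ 81. 170. 174.];100 -80 53 [166. 171. 175.];100 -60 55 [167. 171. 175.];100 -40 53 [167. 171. 176.];100 -20 53 [168. 171. 175.];100 0 47 [167. 171. 175.];100 20 52 [167. 171. 175.];100 40 44 [168. 172. 176.];100 60 42 [167. 172. 175.];100 80 43 [166. 171. 176.];100 100 44 [167. 170. 173.];
```

View pics/sceneA.png

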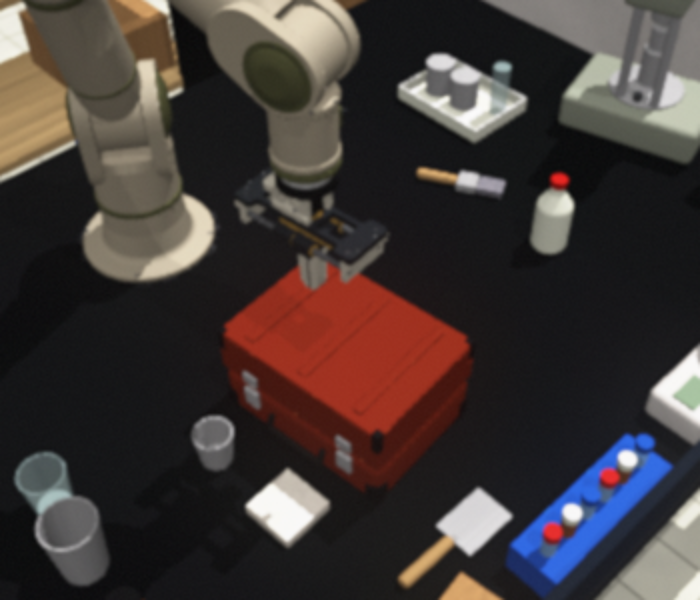

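The picture shows the case fully shut, level from front to back with the latch halves meeting at (251,390) and (344,455). The cup, carton, beakers and bottle are standing and the robot is clear, so I hand in.

```bash
python3 -c "
from plant import manip
print(manip.sign_off())"
```

```text
the job is handed in; nothing more can be done
None
```

The meter is put away and handed in at about 37 s: arm stowed with its pin home, stay broken, and lid shut. The bystanders in the last view were still standing; the reagent jar was outside that view.

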